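# Load the parts dryer and set its damper

### The arm

A 7-joint arm with a two-finger parallel gripper is mounted at the origin on a cart in front of the work surface, level with it; the furniture and walls round the work are solid. World frame = base frame: x ahead of the robot, y to its left, z up, the work surface at z = 0. Lengths are in m, angles in rad, forces in N, time in s.
With the tool pointing down it reaches from about 0.35 to 0.9 m from the base axis. Payload 19.9 kg.
Tool frame: the origin (TCP) lies at the very end of the fingers, on their centre line; the grasp point (between the pads) lies 19 mm behind it; z points along the fingers, y is the line along which they close (so a half turn about z gives the same grasp; the last joint's range is limited). The gripper opens to 85 mm and grips with 20 to 120 N. Pads are 22 mm wide; open, the fingers measure 114 mm over their backs; the gripper's body (76 mm by 85 mm) begins 54 mm behind the grasp point. The pads swing forward as they close: fully open they stand 13 mm farther back than shut.
Start: joints at [1.157, 0.417, -0.01, 1.614, 0.005, 1.111, -0.053], TCP at [0.227, -0.582, 0.231] pointing down, gripper open.
Joint ranges: [-2.81, 2.81], [-0.39, 2.02], [-1.27, 1.25], [0.06, 2.57], [-1.19, 4.33], [0.19, 2], [-2.82, 2.82]. Speed limits (rad/s): [1.89, 1.89, 2.39, 2.39, 3.01, 3.01, 3.01].

### API

Orientations are given as a unit quaternion [x, y, z, w].
In Python, from plant import arm gives the robot as it stands.
- The arm moves only by the tool pendant, called by a JSON object that holds its "op" and its "data", one argument or row to a line. Schema: {"type":"object","properties":{"offsets":{"type":"array","items":{"type":"object","properties":{"d":{"type":"array","items":{"type":"number"},"minItems":3,"maxItems":3},"r":{"type":"array","items":{"type":"number"},"minItems":3,"maxItems":3},"finger_gap":{"type":"number"}},"additionalProperties":false,"required":["finger_gap"]},"minItems":1,"maxItems":10},"force":{"type":"number"},"only":{"type":"string"},"quiet":{"type":"boolean"},"lines":{"type":"string"}},"required":["offsets"],"additionalProperties":false}. offsets is a list of rows, 1 to 10 of them, each an object with the fields d (a list: dx, dy, dz in shares of the most that a row can go, 1 being 62.5 mm), r (a list: a rotation vector rx, ry, rz in parts of the range, where 1.0 means 2 pi rad), finger_gap (the finger opening in m); a field left out counts as zero (the opening has to be given); each row shifts and turns the commanded pose from where the row before left it, along the tool's axes as they then stand; what a row does not reach is not made up. A row lasts 1/8 s, in which the tool goes at most 0.0625 m and 0.188 rad, less where a joint would pass 70% of its speed; a pose out of reach is approached as far as the arm can. The fingers move at their own pace and stop on an object; force is the grip in N (left out, the last holds). Time passes only in rows, so rows that do not move let the fingers close. The tool returns the time, the measured TCP pose, the force, the opening and the grip force at its end. only (a regular expression) keeps the lines of the reply that match it, lines (a string "A,B") keeps lines A to B, and quiet returns only ok. A shift or turn number past 1, either way, is cut back to 1. Input that does not fit is refused with a message, and nothing moves.
- arm.observe(): the state, without advancing time (a new reading comes with each control period).
- arm.snapshot(name): name is "scene" or "top" or "wrist"; returns the picture (480x640x3 uint8, blue, green, red); there is no depth.
- arm.calibration(name): a dict with "fx", "fy", "cx", "cy" (pixels), "k1" (the pictures are not rectified: a ray, as slopes to the right and down, at radius r is drawn at 1 + k1 r^2 times it, then the intrinsics apply), "origin" and "rotation" of the camera in the world. Camera axes: x right, y up, looking along -z (the intrinsics and any distortion apply to the point x, -y, -z); pixel columns grow to the right and rows downward; lengths in m; the calibration is good to about 2 mm. A picture is of the moment at which its call begins: read the wrist's pose just before it. calibration takes no time and is no camera call; for the wrist camera it gives the pose at the moment of the call.
- arm.hand_in(): hands the job in; it is judged then, once.
The state is a dict: "t": time; "joint_pos": joint angles; "qvel": joint speeds; "joint_efforts": joint torques, N m; "position": TCP position; "tcp_rot": TCP orientation; "force": force on the tool from outside, world axes, zero at the start; "wrist_torque": the same for the moment, N m; "grip_width": finger opening in m; "grip_force": force on a finger pad.
Only numpy, scipy, OpenCV 4.12 (cv2) and the standard library are available. Lean on these libraries where they do the work, as an engineer would, in place of code of your own. Each camera call takes 0.05 s, during which the arm holds its last target. There are 200 camera calls.

### The job

Load the parts dryer with the washed parts: first push its red damper rod fully home to shut off the air, then take the lid off the dryer, set it aside, and stack all the white trays on the outlet in any order, each turned so that its two cut corners match those below and its skirt drops fully down. Close the stack with the lid, turned and seated the same way, and only then pull the damper rod out to its middle click and let go of it.

Things in the scene. Friction and masses are not known exactly. Their poses are not given: they have to be found in the camera images.
- dryer: blue warm-air dryer base, fixed, 120 (x) x 130 x 55 mm high. Origin: centre of its underside on the bench; x away from its front face (the knob side), z up. On its top, centred at x = 24 mm, a bright outlet 55 (x) x 110 (y) mm stands 12 mm proud, its two +y corners cut at 45 degrees like a tray's neck. A tray or lid seated on it has its origin 59 mm above the bench.
- dryer_outlet (a point): centre of the dryer outlet's top face, 67 mm above the bench.
- free_spot (a point): a point on the bench right of the dryer with 70 (x) x 125 mm (y) of clear bench round it at the start: room to lay the lid, long side along y. A thick steel triangle, 48 mm high, lies behind and right of it.
- damper (a joint): push-pull damper rod in the dryer's front, in m: 0 pushed fully home (air shut), 0.018 the middle click (half air), 0.036 pulled fully out (full air, as at the start). Slides out along the dryer's -x. Let go, it snaps to the nearest click; moving it from click to click takes 5 to 10 N.
- damper_knob (a point): centre of the red round knob on the damper rod: 28 mm diameter, 26 mm long along the rod, 32 mm above the bench; 36 mm in front of the box's front face when home, 72 mm when fully out. Grip it from above across the dryer's y.
- lid: grey lid with a black grip bar, 0.15 kg. Origin, axes, skirt and cut corners as on tray_a; its plate's top is at z = 12 mm; the bar, 16 mm wide (x), 62 mm long (y, centred at y = -4 mm), rises from there to z = 42 mm. At the start it is seated on the dryer's outlet. Seated on a tray its origin is 26 mm above the tray's.
- tray_a: white moulded tray with copper torch nozzles fixed in it. 34 mm high, 0.25 kg. Origin: centre of the skirt's bottom edge; x across, y along, towards the end with the two corners cut at 45 degrees (14 mm legs), z up. Neck 55 x 110 mm from z = 11 mm to the rim at 34: grip it across the 55 mm. Below it the skirt flares to 67 x 122 mm at z = 0. May be absent.
- tray_b: white moulded tray with brass bushes fixed in it. Same shape, axes and weight as tray_a; may be absent. The skirt drops 8 mm over the neck of the tray below, 3 mm play per side at its mouth, 1 mm when home; each tray then stands 26 mm above the one below. Wrong way round it rides up on the square corners and stays 8 mm proud.
- tray_c: white moulded tray with steel stepped collars fixed in it. Same shape, axes and weight as tray_a; may be absent.
- tray_d: white moulded tray with small aluminium blocks fixed in it. Same shape, axes and weight as tray_a; may be absent.

How it is judged:
By the outcome, as a careful person would: the job done as asked, in the order asked, and still so for the second after the job is handed in, with the robot touching nothing.
Of tray_a, tray_b, tray_c, tray_d only 2 to 4 are there at a start; the rules pass over those that are not, and their reading is None.
At some moment in a run one of tray_a, tray_b, tray_c, tray_d may be knocked a few centimetres aside while the robot is not near it.
Once in a run the grip may slacken for a moment while it holds something.
It also fails if it takes over 210 s, if anything falls off the work surface, if the arm or the gripper's body presses on something with over 40 N, if the wrist force passes 120 N, or if a joint passes its speed limit or range.

## Working session

There is one attempt and no reset: what is moved stays moved. The work goes in short steps, Python scripts to look and compute and a tool call to move; the robot and the scene stay as the last step left them, time stands still between calls to the robot, and variables do not carry over. Pictures are saved under pics/ and viewed, at most 17 in all, crops included, and the job is handed in when it is done.

```bash
ls; mkdir -p pics; python3 - <<'E'
from plant import arm
import cv2
for n in("scene","top"):
    cv2.imwrite(f"pics/{n}0.png",arm.snapshot(n))
    c=arm.calibration(n);print(n,c)
s=arm.observe();print(s)
E
```

```text
pics
plant.py
scene {'fx': 584.7953888000773, 'fy': 584.7953888000773, 'cx': 324.0764863698799, 'cy': 222.27020468687704, 'k1': -0.11992266542629779, 'origin': array([-0.17292859,  0.85659637,  1.20714851]), 'rotation': array([-0.11752773,  0.35515666,  0.88360185, -0.28160032])}
top {'fx': 579.063856884557, 'fy': 579.063856884557, 'cx': 324.48281698087567, 'cy': 254.8825871384651, 'k1': -0.18882986803868942, 'origin': array([ 0.348146  , -0.04101226,  1.34026242]), 'rotation': array([-0.04192807,  0.03445527,  0.70713001, -0.70499789])}
{'t': 0.1, 'joint_pos': array([ 1.15753136,  0.41791819, -0.01028241,  1.61411345,  0.00470857,
        1.11068626, -0.05301074]), 'qvel': array([ 0.00045888, -0.00081925,  0.00117862, -0.00146884, -0.00060773,
       -0.00026836,  0.0019164 ]), 'joint_efforts': array([ 7.87665831e-04, -8.65820861e+01,  6.80208821e-01, -4.35642958e+01,
        1.91592670e-02,  5.02329945e-03, -1.72549233e-05]), 'position': array([ 0.22690345, -0.58202501,  0.23072071]), 'tcp_rot': array([ 9.82775030e-01,  1.84805131e-01, -1.51399805e-04, -5.29878395e-04]), 'force': array([-0.36660454,  0.1065415 , -0.57151888]), 'wrist_torque': array([-0.03240955, -0.03478512, -0.02429633]), 'grip_force': 0.0, 'grip_width': 0.08536954905701873}
```

View pics/top0.png

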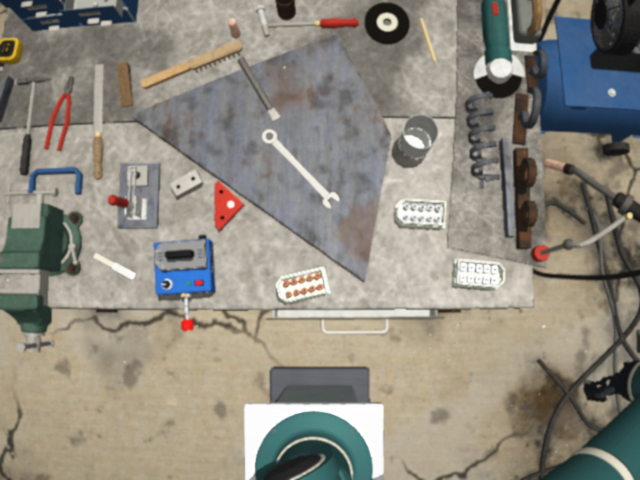

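View pics/scene0.png

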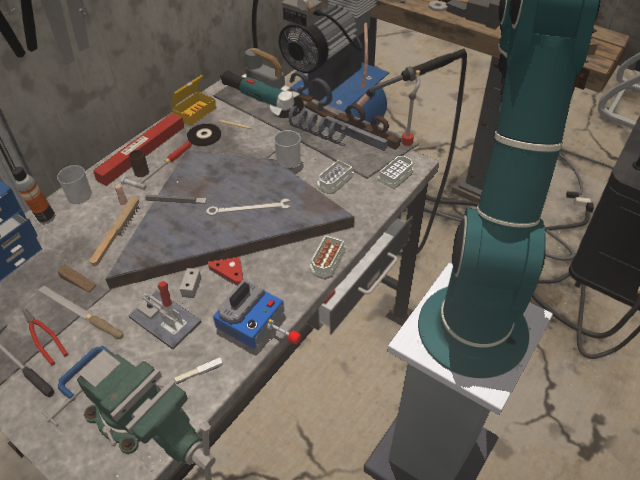

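The top view shows the dryer at (184,268) with its knob at (187,324). Three trays are visible: copper at (302,285), one at (420,213) and one at (478,273). The clear spot is near (245,265). The scene view agrees.

```bash
cat > h.py <<'E'
import numpy as np,cv2
from plant import arm
from scipy.spatial.transform import Rotation as R
def K(c): return np.array([[c["fx"],0,c["cx"]],[0,c["fy"],c["cy"]],[0,0,1]]),np.array([c["k1"],0,0,0,0.])
def p2w(c,uv,z):
    k,d=K(c);n=cv2.undistortPoints(np.float64(uv).reshape(-1,1,2),k,d).reshape(-1,2)
    r=R.from_quat(c["rotation"]).apply(np.c_[n[:,0],-n[:,1],-np.ones(len(n))])
    return c["origin"]+r*((z-c["origin"][2])/r[:,2])[:,None]
def w2p(c,P):
    q=R.from_quat(c["rotation"]).inv().apply(np.atleast_2d(P)-c["origin"])
    k,d=K(c);return cv2.projectPoints(q*[1,-1,-1],np.zeros(3),np.zeros(3),k,d)[0].reshape(-1,2)
def local(pose,P): # pose x,y,z,yaw
    a=pose[3];P=np.atleast_2d(np.float64(P));return R.from_euler('z',a).apply(P)+np.array(pose[:3])
TR=np.array([[27.5,-55],[27.5,41],[13.5,55],[-13.5,55],[-27.5,41],[-27.5,-55]])/1000
SK=np.array([[33.5,-61],[33.5,47],[19.5,61],[-19.5,61],[-33.5,47],[-33.5,-61]])/1000
def outl(img,c,pose,poly,z,col,s=1,o=(0,0)):
    p=(w2p(c,local(pose,np.c_[poly,np.full(len(poly),z)]))-o)*s
    cv2.polylines(img,[np.int32(np.round(p))],True,col,1)
def goal(pos,yaw_close=None):
    """delta in tool axes from present TCP to world pos, and tilt/yaw needed; yaw_close: world angle of closing line"""
    s=arm.observe();r=R.from_quat(s["tcp_rot"]);y=r.apply([0,1,0])
    print("t",round(s["t"],2),"tcp",s["position"].round(4),"w",round(s["grip_width"],4),"F",s["force"].round(1))
    rv=np.zeros(3)
    if yaw_close is not None:
        cands=[]
        for k in(0,1):
            a=yaw_close+k*np.pi;Y=np.array([np.cos(a),np.sin(a),0]);Z=np.array([0,0,-1.]);X=np.cross(Y,Z)
            cands.append((r.inv()*R.from_matrix(np.c_[X,Y,Z])).as_rotvec())
        cands.sort(key=np.linalg.norm);rv=cands[0]
        print("rotvec",rv.round(4),"alt",cands[1].round(3),"j7",s["joint_pos"][6].round(3))
    d=np.array(pos)-s["position"]
    print("delta tool(now)",r.inv().apply(d).round(4)," after rot",(r*R.from_rotvec(rv)).inv().apply(d).round(4))
E
python3 - <<'E'
import cv2,numpy as np
from h import *
im=cv2.imread("pics/top0.png");c=arm.calibration("top")
A=cv2.resize(im[225:340,140:340],None,fx=4,fy=4,interpolation=cv2.INTER_CUBIC)
B=cv2.resize(im[190:300,380:520],None,fx=5,fy=5,interpolation=cv2.INTER_CUBIC)
cv2.imwrite("pics/a.png",A);cv2.imwrite("pics/b.png",B)
print(p2w(c,[[187,324],[302,285],[420,213],[478,273],[184,268]],0.03))
E
```

```text
[[ 0.33269474  0.28705607  0.03      ]
 [ 0.42186755  0.02380009  0.03      ]
 [ 0.58662091 -0.24767734  0.03      ]
 [ 0.44726825 -0.37933064  0.03      ]
 [ 0.46111345  0.29629247  0.03      ]]
```

View pics/a.png

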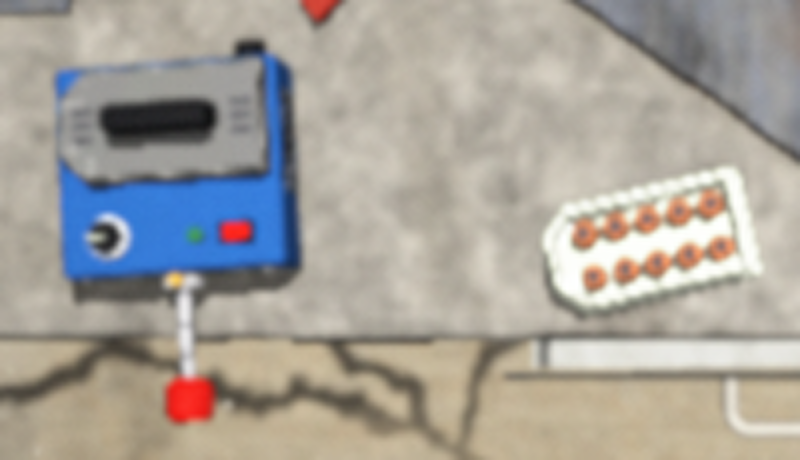

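View pics/b.png

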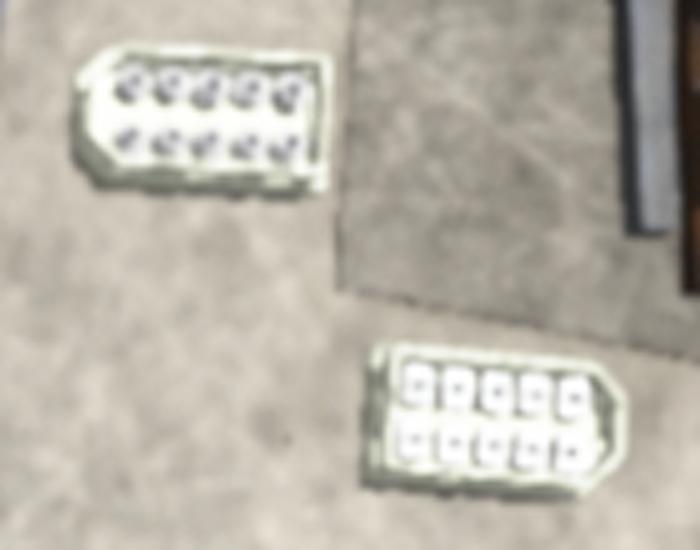

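Tray_a (copper) has its cut corners at the left end, as does the steel-collar tray_c. Tray_d (aluminium blocks) has its cut end on the right. The lid's cut corners are on the left (+y). Tray_b is not in view.

```bash
cat >> h.py <<'E'
from scipy.optimize import least_squares
def fit(c,uv,P,x0):
    """x0: x,y,yaw ; P local points with z above bench"""
    f=lambda v:(w2p(c,local((v[0],v[1],0,v[2]),P))-uv).ravel()
    s=least_squares(f,x0,loss="soft_l1");return s.x,np.abs(s.fun).reshape(-1,2)
E
python3 - <<'E'
from h import *
c=arm.calibration("top")
cv=lambda U,s,o:(np.array(U,float)+.5)/s-.5+o
# lid plate top at z=.071
uv=cv([[262,58],[80,75],[62,95],[65,160],[95,185],[268,172]],4,(140,225))
Plid=np.c_[np.r_[[TR[5]*0]]*0,0] if 0 else None
order=[[33.5,-61],[33.5,47],[19.5,61],[-19.5,61],[-33.5,47],[-33.5,-61]]
for nm,sz in(("lid67",1),("lid55",0)):
    P=np.c_[SK if sz else TR,np.full(6,.071)]
    x,e=fit(c,uv,P,[.48,.3,0.05]);print(nm,x.round(4),e.mean().round(2))
print("knob",p2w(c,cv([[190,400]],4,(140,225)),.04),p2w(c,cv([[185,285],[190,380]],4,(140,225)),.034))
print("boxtop",p2w(c,cv([[57,73],[65,278],[285,262],[272,55]],4,(140,225)),.055))
# trays: skirt/neck tops rough, rim
for nm,U,s,o,y0 in(("a",[[735,172],[590,200],[555,225],[552,280],[585,308],[757,270]],4,(140,225),0.1),
 ("c",[[330,52],[115,45],[80,78],[80,130],[110,172],[325,188]],5,(380,190),0),
 ("d",[[375,485],[585,490],[625,455],[620,395],[595,360],[385,345]],5,(380,190),3.14)):
    uv=cv(U,s,o)
    x,e=fit(c,uv,np.c_[(TR+SK)/2,np.full(6,.02)],np.r_[p2w(c,uv.mean(0),.02)[0,:2],y0]);print(nm,x.round(4),e.mean().round(2))
w=arm.calibration("wrist");s=arm.observe();r=R.from_quat(s["tcp_rot"])
print("wrist in tool",r.inv().apply(w["origin"]-s["position"]).round(4),(r.inv()*R.from_quat(w["rotation"])).as_matrix().round(3).tolist(),w["fx"],w["k1"])
goal([.333,.287,.2],1.6)
E
```

```text
lid67 [0.4868 0.2934 0.0718] 1.02
lid55 [0.4863 0.2956 0.0878] 1.61
knob [[0.33140088 0.28424483 0.04      ]] [[0.39682027 0.2896154  0.034     ]
 [0.34269379 0.28588641 0.034     ]]
boxtop [[0.51661087 0.36204745 0.055     ]
 [0.39967926 0.35417154 0.055     ]
 [0.40910342 0.22719902 0.055     ]
 [0.52614301 0.23675141 0.055     ]]
a [0.4242 0.0233 0.1608] 1.36
c [ 0.5903 -0.2507 -0.0564] 0.58
d [ 0.4466 -0.386   3.0821] 0.64
wrist in tool [ 0.0816 -0.0009 -0.143 ] [[0.0, 0.948, 0.317], [1.0, -0.0, 0.0], [0.0, 0.317, -0.948]] 348.4236222562469 -0.0006314492723342348
t 0.1 tcp [ 0.2269 -0.582   0.2307] w 0.0854 F [-0.4  0.1 -0.6]
rotvec [-1.100e-03  3.000e-04  3.425e-01] alt [-0.000e+00 -2.000e-03 -2.799e+00] j7 -0.053
delta tool(now) [ 0.4145 -0.7711  0.0315]  after rot [ 0.1314 -0.8656  0.0307]
```

Careful with the scale: shifts go in shares of 62.5 mm and turns go in shares of 2 pi rad. That gives: -0.06 m is -0.96, -0.05 m is -0.8, 0.05 rad / 6.2832 = 0.008.

{"op": "pendant", "data": {
  "offsets": [
    {"d":[0.8, -0.32, -0.08], "r":[0, 0, 0.008], "finger_gap":0.085},
    {"d":[0.8, -0.32, -0.08], "r":[0, 0, 0.008], "finger_gap":0.085},
    {"d":[0.8, -0.32, -0.08], "r":[0, 0, 0.008], "finger_gap":0.085},
    {"d":[0.8, -0.4, -0.08], "r":[0, 0, 0.008], "finger_gap":0.085},
    {"d":[0.8, -0.48, -0.08], "r":[0, 0, 0.008], "finger_gap":0.085},
    {"d":[0.48, -0.8, -0.08], "r":[0, 0, 0.008], "finger_gap":0.085},
    {"d":[0, -0.96, 0], "finger_gap":0.085},
    {"d":[0, -0.96, 0], "finger_gap":0.085},
    {"d":[0, -0.96, 0], "finger_gap":0.085},
    {"d":[0, -0.96, 0], "finger_gap":0.085}
  ],
  "force": 30
}}

```text
t: 1.35
position: [0.4436, -0.11, 0.2612]
tcp_rot: [0.999, 0.036, -0.0, 0.0]
force: [1.9, 0.5, -0.9]
grip_width: 0.0852
grip_force: 0.0
```

```bash
python3 - <<'E'
from h import *
goal([.40,.29,.25],1.643)
E
```

```text
t 1.35 tcp [ 0.4436 -0.11    0.2612] w 0.0852 F [ 1.9  0.5 -0.9]
rotvec [ 0.0001  0.0001 -0.0004] alt [ 0.    -0.     3.141] j7 -1.348
delta tool(now) [-0.0148 -0.4021  0.0112]  after rot [-0.0147 -0.4021  0.0112]
```

Scaled: -0.0575 m is -0.92, -0.002 m is -0.032.

{"op": "pendant", "data": {
  "offsets": [
    {"d":[0, -0.92, 0.024], "finger_gap":0.085},
    {"d":[-0.032, -0.92, 0.024], "finger_gap":0.085},
    {"d":[-0.032, -0.92, 0.024], "finger_gap":0.085},
    {"d":[-0.032, -0.92, 0.024], "finger_gap":0.085},
    {"d":[-0.032, -0.92, 0.024], "finger_gap":0.085},
    {"d":[-0.032, -0.92, 0.024], "finger_gap":0.085},
    {"d":[-0.032, -0.92, 0.024], "finger_gap":0.085},
    {"finger_gap":0.07},
    {"finger_gap":0.07}
  ]
}}

```text
t: 2.48
position: [0.4033, 0.2882, 0.2504]
tcp_rot: [0.999, 0.036, -0.0, 0.0]
force: [0.2, -0.9, 0.1]
grip_width: 0.0698
grip_force: 0.0
```

```bash
python3 - <<'E'
from h import *
c=arm.calibration("wrist");im=arm.snapshot("wrist");np.save("pics/w1.npy",c)
a=.0718
pose=(.463,.295,0,a)
o=(.463+.024*np.cos(a),.295+.024*np.sin(a),.059,a)
outl(im,c,o,SK,0,(0,255,0));outl(im,c,o,TR,.012,(0,255,255))
outl(im,c,pose,np.array([[.06,.065],[.06,-.065],[-.06,-.065],[-.06,.065]]),.055,(255,0,255))
bx=np.array([[.008,.027],[.008,-.035],[-.008,-.035],[-.008,.027]]);outl(im,c,o,bx,.042,(0,0,255))
k=np.array([[-.119,.014],[-.119,-.014],[-.145,-.014],[-.145,.014]]);outl(im,c,pose,k,.032,(255,255,0))
cv2.imwrite("pics/w1.png",im);goal([.331,.2855,.1],1.643)
E
```

```text
t 2.52 tcp [0.4036 0.2878 0.2506] w 0.0699 F [-0.1  0.4  0.5]
rotvec [ 0.0005  0.0004 -0.0015] alt [ 1.00e-03 -1.00e-03  3.14e+00] j7 -2.31
delta tool(now) [-0.0725 -0.0029  0.1506]  after rot [-0.0725 -0.003   0.1506]
```

View pics/w1.png

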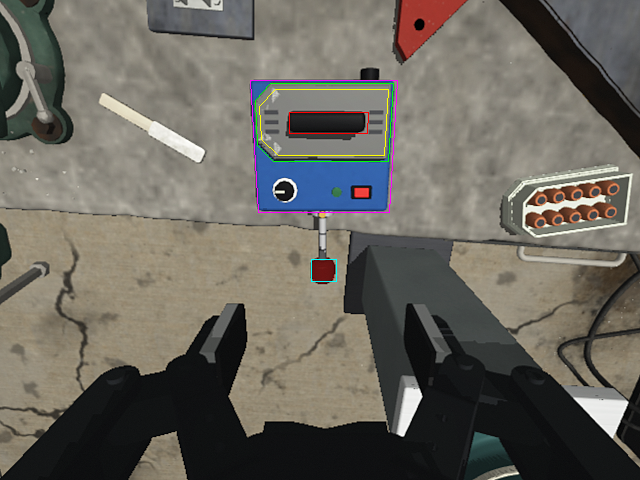

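The projected model sits on the image within 1–2 px: lid bar at (328,122), box at (322,148) and knob at (323,270). The estimate holds, so I'll go down to the knob.

Scaled: 0.05 m is 0.8, 0.04 m is 0.64.

{"op": "pendant", "data": {
  "offsets": [
    {"d":[-0.576, -0.024, 0.64], "finger_gap":0.07},
    {"d":[-0.576, -0.024, 0.64], "finger_gap":0.07},
    {"d":[0, 0, 0.8], "finger_gap":0.07},
    {"d":[0, 0, 0.8], "finger_gap":0.06},
    {"d":[0, 0, 0.56], "finger_gap":0.06},
    {"d":[0, 0, 0.32], "finger_gap":0.06},
    {"finger_gap":0.02},
    {"finger_gap":0.02},
    {"finger_gap":0.02}
  ],
  "force": 40
}}

```text
t: 3.65
position: [0.3319, 0.2864, 0.0167]
tcp_rot: [0.999, 0.036, 0.001, -0.0]
force: [-0.2, -1.9, 2.3]
grip_width: 0.0259
grip_force: 39.6
```

```bash
python3 -c "
from h import *
goal([.331,.2855,.016],1.643)"
```

```text
t 3.65 tcp [0.3319 0.2864 0.0167] w 0.0259 F [-0.2 -1.9  2.3]
rotvec [-0.0003 -0.0012 -0.0011] alt [-2.00e-03  0.00e+00  3.14e+00] j7 -2.698
delta tool(now) [-0.0009  0.0009  0.0007]  after rot [-0.0009  0.0009  0.0007]
```

Scaled: 0.009 m is 0.144, 0.008 m is 0.128.

{"op": "pendant", "data": {
  "offsets": [
    {"d":[0.144, 0, 0], "finger_gap":0.02},
    {"d":[0.144, 0, 0], "finger_gap":0.02},
    {"d":[0.144, 0, 0], "finger_gap":0.02},
    {"d":[0.128, 0, 0], "finger_gap":0.02},
    {"d":[0.048, 0, 0], "finger_gap":0.02},
    {"d":[0.016, 0, 0], "finger_gap":0.02},
    {"finger_gap":0.02}
  ]
}}

```text
t: 4.53
position: [0.3679, 0.2889, 0.0163]
tcp_rot: [0.999, 0.036, -0.001, 0.001]
force: [-21.8, -4.9, 22.1]
grip_width: 0.0263
grip_force: 41.3
```

Scaled: -0.06 m is -0.96, -0.05 m is -0.8.

{"op": "pendant", "data": {
  "offsets": [
    {"d":[-0.016, 0, 0], "finger_gap":0.06},
    {"finger_gap":0.06},
    {"finger_gap":0.06},
    {"d":[0, 0, -0.32], "finger_gap":0.06},
    {"d":[0, 0, -0.8], "finger_gap":0.06},
    {"d":[0, 0, -0.96], "finger_gap":0.05},
    {"d":[0.32, 0, -0.8], "finger_gap":0.05},
    {"d":[0.64, 0, -0.32], "finger_gap":0.05},
    {"finger_gap":0.05},
    {"finger_gap":0.05}
  ]
}}

```text
t: 5.78
position: [0.4285, 0.2935, 0.2154]
tcp_rot: [0.999, 0.036, -0.0, 0.0]
force: [-0.6, -0.3, 0.3]
grip_width: 0.0503
grip_force: 0.0
```

```bash
python3 - <<'E'
from h import *
c=arm.calibration("wrist");im=arm.snapshot("wrist");cv2.imwrite("pics/w2raw.png",im)
a=.0718
pose=(.463,.295,0,a)
o=(.463+.024*np.cos(a),.295+.024*np.sin(a),.059,a)
q=w2p(c,[o[:3]])[0]-[80,60];q=np.int32(q);S=5;big=cv2.resize(im[q[1]:q[1]+120,q[0]:q[0]+160],None,fx=S,fy=S,interpolation=cv2.INTER_CUBIC)
outl(big,c,o,SK,0,(0,255,0),S,q-.4);outl(big,c,o,TR,.012,(0,255,255),S,q-.4)
outl(big,c,pose,np.array([[.06,.065],[.06,-.065],[-.06,-.065],[-.06,.065]]),.055,(255,0,255),S,q-.4)
bx=np.array([[.008,.027],[.008,-.035],[-.008,-.035],[-.008,.027]]);outl(big,c,o,bx,.042,(0,0,255),S,q-.4)
k=np.array([[-.083,.014],[-.083,-.014],[-.109,-.014],[-.109,.014]]);outl(big,c,pose,k,.032,(255,255,0),S,q-.4)
cv2.imwrite("pics/w2.png",big);print(q);goal(np.array(o[:3])+[0.004*np.sin(a),-.004,.1],a)
E
```

```text
[247  95]
t 5.83 tcp [0.4282 0.2935 0.2152] w 0.05 F [ 0.5  0.6 -0. ]
rotvec [-6.0000e-04  1.2000e-03 -1.5702e+00] alt [1.000e-03 1.000e-03 1.571e+00] j7 -2.348
delta tool(now) [0.0589 0.005  0.0562]  after rot [-0.005   0.0588  0.0562]
```

View pics/w2.png

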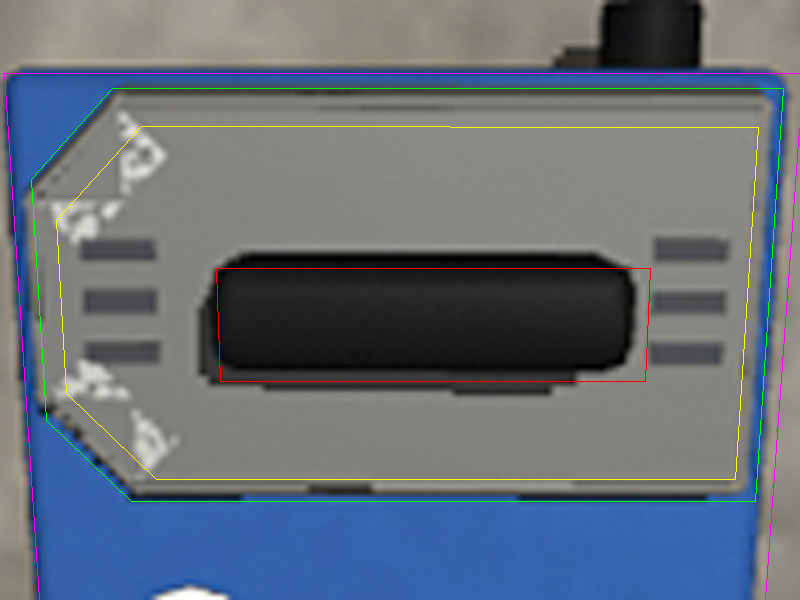

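The projection is about 1 mm off: the bar centre is at (424,312) against a predicted (433,324). I'll correct the lid to about (0.4877, 0.2977). Next is the clearance at the free spot.

```bash
python3 - <<'E'
from h import *
c=arm.calibration("top")
cv=lambda U,s,o:(np.array(U,float)+.5)/s-.5+np.array(o)
print("slab",p2w(c,cv([[570,0],[800,160]],4,(140,225)),.048))
print("edge",p2w(c,cv([[50,337],[420,337]],4,(140,225)),0))
print("red wedge",p2w(c,cv([[318,22]],4,(140,225)),0))
o=np.array([.4877,.2977,.076]);a=.07
goal(o+[.004*np.sin(a),-.004,0],a)
E
```

```text
slab [[ 0.55759794  0.06818357  0.048     ]
 [ 0.46630134 -0.0613815   0.048     ]]
edge [[0.36704771 0.37957059 0.        ]
 [0.36823254 0.15862203 0.        ]]
red wedge [[0.55324494 0.22146624 0.        ]]
t 5.83 tcp [0.4282 0.2935 0.2152] w 0.05 F [ 0.5  0.6 -0. ]
rotvec [-6.0000e-04  1.2000e-03 -1.5684e+00] alt [1.000e-03 1.000e-03 1.573e+00] j7 -2.348
delta tool(now) [0.0598 0.0041 0.1392]  after rot [-0.004   0.0596  0.1392]
```

Scaled: 0.03 m is 0.48, -0.02 m is -0.32, -0.18 rad / 6.2832 = -0.0286.

{"op": "pendant", "data": {
  "offsets": [
    {"d":[0.48, 0, -0.32], "r":[0, 0, -0.0286], "finger_gap":0.05},
    {"d":[0.16, 0.32, 0], "r":[0, 0, -0.0286], "finger_gap":0.05},
    {"d":[0, 0.16, 0], "r":[0, 0, -0.0286], "finger_gap":0.05},
    {"r":[0, 0, -0.0286], "finger_gap":0.05},
    {"r":[0, 0, -0.0286], "finger_gap":0.05},
    {"r":[0, 0, -0.0286], "finger_gap":0.05},
    {"r":[0, 0, -0.0286], "finger_gap":0.05},
    {"r":[0, 0, -0.0286], "finger_gap":0.05},
    {"r":[0, 0, -0.0207], "finger_gap":0.05},
    {"finger_gap":0.05}
  ]
}}

```text
t: 7.08
position: [0.4771, 0.2698, 0.2353]
tcp_rot: [0.682, 0.732, -0.0, -0.0]
force: [-0.3, -0.3, -0.6]
grip_width: 0.0501
grip_force: 0.0
```

```bash
python3 - <<'E'
from h import *
o=np.array([.4877,.2977,.076]);a=.07
goal(o+[.004*np.sin(a),-.004,0],a)
E
```

```text
t 7.08 tcp [0.4771 0.2698 0.2353] w 0.0501 F [-0.3 -0.3 -0.6]
rotvec [-0.0011  0.0001  0.001 ] alt [-0.000e+00 -2.000e-03 -3.141e+00] j7 -0.815
delta tool(now) [0.0231 0.0127 0.1593]  after rot [0.0231 0.0125 0.1593]
```

Scaled: 0.045 m is 0.72, 0.04 m is 0.64.

{"op": "pendant", "data": {
  "offsets": [
    {"d":[0.184, 0.1008, 0.48], "finger_gap":0.05},
    {"d":[0.184, 0.1008, 0.64], "finger_gap":0.05},
    {"d":[0, 0, 0.72], "finger_gap":0.05},
    {"d":[0, 0, 0.48], "finger_gap":0.05},
    {"d":[0, 0, 0.232], "finger_gap":0.05},
    {"finger_gap":0.005},
    {"finger_gap":0.005},
    {"finger_gap":0.005},
    {"finger_gap":0.005}
  ],
  "force": 60
}}

```text
t: 8.2
position: [0.4894, 0.2941, 0.0777]
tcp_rot: [0.682, 0.732, 0.001, 0.0]
force: [-0.6, 0.5, 8.6]
grip_width: 0.0146
grip_force: 59.7
```

```bash
python3 - <<'E'
from h import *
o=np.array([.4877,.2977,.076]);a=.07
goal(o+[.004*np.sin(a),-.004,0],a)
E
```

```text
t 8.2 tcp [0.4894 0.2941 0.0777] w 0.0146 F [-0.6  0.5  8.6]
rotvec [ 0.0018 -0.0008  0.0005] alt [ 1.000e-03  3.000e-03 -3.141e+00] j7 -0.998
delta tool(now) [-0.0003 -0.0014  0.0016]  after rot [-0.0003 -0.0014  0.0017]
```

Scaled: -0.04 m is -0.64, -0.0275 m is -0.44.

{"op": "pendant", "data": {
  "offsets": [
    {"d":[0, 0, -0.16], "finger_gap":0.005},
    {"d":[0, 0, -0.32], "finger_gap":0.005},
    {"d":[0, 0, -0.64], "finger_gap":0.005},
    {"d":[-0.44, -0.1408, -0.16], "finger_gap":0.005},
    {"d":[-0.44, -0.1408, 0], "finger_gap":0.005},
    {"d":[-0.44, -0.1408, 0], "finger_gap":0.005},
    {"d":[-0.44, -0.1408, 0], "finger_gap":0.005},
    {"d":[-0.44, -0.1408, 0], "finger_gap":0.005},
    {"d":[0, 0, 0.32], "finger_gap":0.005},
    {"d":[0, 0, 0.32], "finger_gap":0.005}
  ]
}}

```text
t: 9.45
position: [0.455, 0.1536, 0.1161]
tcp_rot: [0.682, 0.732, 0.0, 0.0]
force: [0.1, 0.6, -2.6]
grip_width: 0.0149
grip_force: 58.8
```

```bash
python3 - <<'E'
from h import *
goal([.455,.154,.0187],.07)
E
```

```text
t 9.45 tcp [0.455  0.1536 0.1161] w 0.0149 F [ 0.1  0.6 -2.6]
rotvec [0.0013 0.     0.0007] alt [-0.000e+00  2.000e-03 -3.141e+00] j7 -0.733
delta tool(now) [ 0.0004 -0.0001  0.0974]  after rot [0.0004 0.     0.0974]
```

Scaled: 0.03 m is 0.48, 0.02 m is 0.32.

{"op": "pendant", "data": {
  "offsets": [
    {"d":[0, 0, 0.48], "finger_gap":0.005},
    {"d":[0, 0, 0.48], "finger_gap":0.005},
    {"d":[0, 0, 0.32], "finger_gap":0.005},
    {"d":[0, 0, 0.16], "finger_gap":0.005},
    {"d":[0, 0, 0.08], "finger_gap":0.005},
    {"d":[0, 0, 0.048], "finger_gap":0.005},
    {"finger_gap":0.005}
  ]
}}

```text
t: 10.32
position: [0.4549, 0.1537, 0.0188]
tcp_rot: [0.681, 0.732, 0.0, 0.0]
force: [0.1, 0.5, -1.1]
grip_width: 0.0153
grip_force: 59.0
```

Scaled: -0.06 m is -0.96, -0.03 m is -0.48.

{"op": "pendant", "data": {
  "offsets": [
    {"d":[0, 0, 0.016], "finger_gap":0.03},
    {"finger_gap":0.05},
    {"finger_gap":0.06},
    {"d":[0, 0, -0.48], "finger_gap":0.08},
    {"d":[0, 0, -0.96], "finger_gap":0.085},
    {"d":[0, 0, -0.96], "finger_gap":0.085},
    {"d":[-0.48, -0.192, -0.48], "finger_gap":0.085},
    {"d":[-0.48, -0.192, 0], "finger_gap":0.085},
    {"d":[-0.448, -0.208, 0], "finger_gap":0.085},
    {"finger_gap":0.085}
  ]
}}

```text
t: 11.58
position: [0.4235, 0.0609, 0.1973]
tcp_rot: [0.683, 0.731, -0.001, 0.001]
force: [-0.2, 0.1, 0.5]
grip_width: 0.0853
grip_force: 0.0
```

```bash
cat > look.py <<'E'
import sys
from h import *
# usage: look.py name x y yaw : overlay tray pose, crop
n=sys.argv[1];pose=tuple(map(float,sys.argv[2:4]))+(float(sys.argv[5]) if len(sys.argv)>5 else 0.,float(sys.argv[4]))
c=arm.calibration("wrist");im=arm.snapshot("wrist");cv2.imwrite(f"pics/{n}_raw.png",im);np.save(f"pics/{n}.npy",c,allow_pickle=True)
q=np.int32(w2p(c,[pose[:3]])[0])-[100,75];q=np.clip(q,0,[440,330]);S=4
b=cv2.resize(im[q[1]:q[1]+150,q[0]:q[0]+200],None,fx=S,fy=S,interpolation=cv2.INTER_CUBIC)
outl(b,c,pose,SK,0,(0,200,0),S,q-.4);outl(b,c,pose,TR,.034,(0,0,255),S,q-.4)
cv2.imwrite(f"pics/{n}.png",b);print("off",q)
E
python3 look.py wa .4242 .0233 .1608; python3 -c "
from h import *
goal([.424,.023,.1],.16)"
```

```text
off [223 173]
t 11.62 tcp [0.424  0.0621 0.1975] w 0.0848 F [ 0.6  0.7 -0.5]
rotvec [ 0.0004  0.0008 -0.091 ] alt [ 1.000e-03 -1.000e-03  3.051e+00] j7 -0.349
delta tool(now) [-0.039  -0.0027  0.0975]  after rot [-0.0386 -0.0062  0.0975]
```

View pics/wa.png

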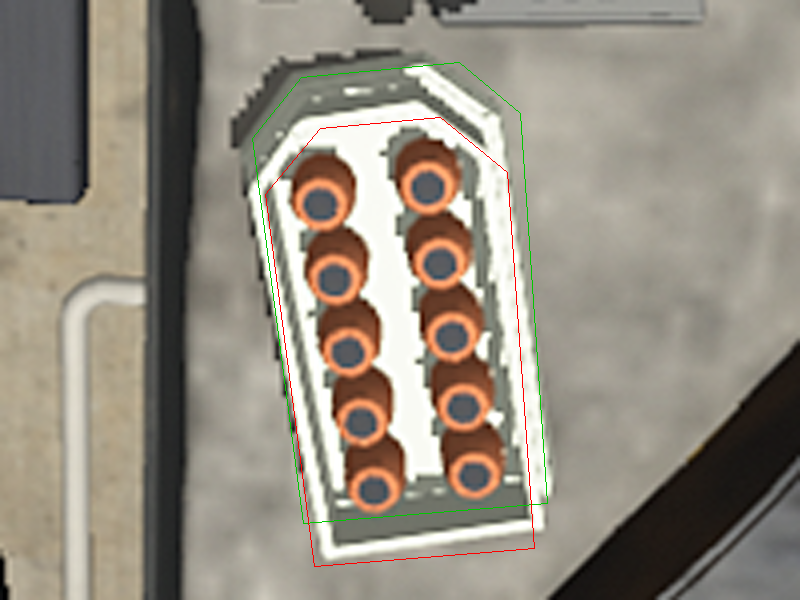

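```bash
cat > ft.py <<'E'
import sys,json
from h import *
# ft.py name offx offy yaw0 z 'rim pts in TR order'  (crop scale 4)
n=sys.argv[1];o=np.float64(sys.argv[2:4]);y0=float(sys.argv[4]);z=float(sys.argv[5]);U=json.loads(sys.argv[6])
c=np.load(f"pics/{n}.npy",allow_pickle=True).item();uv=(np.float64(U)+.5)/4-.5+o
x,e=fit(c,uv,np.c_[TR,np.full(6,z)],np.r_[p2w(c,uv.mean(0),z)[0,:2],y0]);print(x.round(4),e.round(1).tolist())
goal([x[0],x[1],.1],x[2])
E
python3 ft.py wa 223 173 .2 .034 '[[543,527],[478,150],[420,102],[303,118],[253,190],[328,560]]'
```

```text
[0.4233 0.0265 0.2278] [[0.7, 0.2], [3.3, 0.4], [0.1, 0.4], [0.7, 0.4], [0.5, 0.2], [0.5, 0.3]]
t 11.62 tcp [0.424  0.0621 0.1975] w 0.0848 F [ 0.6  0.7 -0.5]
rotvec [ 0.0004  0.0008 -0.1588] alt [ 1.000e-03 -1.000e-03  2.983e+00] j7 -0.349
delta tool(now) [-0.0354 -0.0032  0.0975]  after rot [-0.0346 -0.0087  0.0975]
```

Scaled: 0.05 m is 0.8, 0.04 m is 0.64, -0.159 rad / 6.2832 = -0.0253.

{"op": "pendant", "data": {
  "offsets": [
    {"r":[0, 0, -0.0253], "finger_gap":0.085},
    {"d":[-0.28, -0.0704, 0.48], "finger_gap":0.085},
    {"d":[-0.2752, -0.0704, 0.64], "finger_gap":0.085},
    {"d":[0, 0, 0.8], "finger_gap":0.085},
    {"d":[0, 0, 0.64], "finger_gap":0.085},
    {"d":[0, 0, 0.32], "finger_gap":0.085},
    {"d":[0, 0, 0.112], "finger_gap":0.085},
    {"finger_gap":0.085}
  ]
}}

```text
t: 12.62
position: [0.4235, 0.0278, 0.0105]
tcp_rot: [0.621, 0.784, 0.0, -0.0]
force: [1.1, -0.2, 0.0]
grip_width: 0.0854
grip_force: 0.0
```

```bash
python3 -c "
from h import *
goal([.4233,.0265,.010],.2278)"
```

```text
t 12.62 tcp [0.4235 0.0278 0.0105] w 0.0854 F [ 1.1 -0.2  0. ]
rotvec [ 0.0001 -0.0004  0.003 ] alt [ 1.000e-03  0.000e+00 -3.139e+00] j7 -0.517
delta tool(now) [-0.0012 -0.0005  0.0005]  after rot [-0.0012 -0.0005  0.0005]
```

Scaled: -0.001 m is -0.016.

{"op": "pendant", "data": {
  "offsets": [
    {"d":[-0.016, 0, 0], "finger_gap":0.04},
    {"finger_gap":0.04},
    {"finger_gap":0.04},
    {"finger_gap":0.04}
  ],
  "force": 80
}}

```text
t: 13.12
position: [0.4241, 0.026, 0.0113]
tcp_rot: [0.621, 0.783, 0.0, 0.001]
force: [-4.8, -1.5, 20.5]
grip_width: 0.0536
grip_force: 79.8
```

```bash
python3 -c "
from h import *
goal([.4233,.0265,.010],.2278)"
```

```text
t 13.12 tcp [0.4241 0.026  0.0113] w 0.0536 F [-4.8 -1.5 20.5]
rotvec [0.0012 0.0011 0.0019] alt [-2.00e-03  2.00e-03 -3.14e+00] j7 -0.515
delta tool(now) [ 0.0007 -0.0007  0.0013]  after rot [ 0.0007 -0.0007  0.0013]
```

Scaled: -0.05 m is -0.8, -0.03 m is -0.48, 0.08 rad / 6.2832 = 0.0127.

{"op": "pendant", "data": {
  "offsets": [
    {"d":[0, 0, -0.16], "finger_gap":0.04},
    {"d":[0, 0, -0.48], "finger_gap":0.04},
    {"d":[0, 0, -0.8], "finger_gap":0.04},
    {"d":[0, 0, -0.8], "r":[0, 0, 0.0127], "finger_gap":0.04},
    {"r":[0, 0, 0.0124], "finger_gap":0.04},
    {"d":[0.8, 0.256, 0], "finger_gap":0.04},
    {"d":[0.8, 0.256, 0], "finger_gap":0.04},
    {"d":[0.8, 0.256, 0], "finger_gap":0.04},
    {"d":[0.8, 0.256, 0], "finger_gap":0.04},
    {"d":[0.8, 0.256, 0], "finger_gap":0.04}
  ]
}}

```text
t: 14.38
position: [0.4855, 0.2827, 0.1508]
tcp_rot: [0.681, 0.732, -0.0, 0.0]
force: [0.4, -0.1, -2.0]
grip_width: 0.0534
grip_force: 85.8
```

```bash
python3 -c "
from h import *
goal([.489,.2979,.0703],.07)"
```

```text
t 14.38 tcp [0.4855 0.2827 0.1508] w 0.0534 F [ 0.4 -0.1 -2. ]
rotvec [-0.      0.      0.0016] alt [-0.   -0.   -3.14] j7 -0.922
delta tool(now) [0.0149 0.0046 0.0805]  after rot [0.0149 0.0045 0.0805]
```

Scaled: 0.03 m is 0.48, 0.022 m is 0.352, 0.001 rad / 6.2832 = 0.0002.

{"op": "pendant", "data": {
  "offsets": [
    {"d":[0.2272, 0.072, 0.16], "r":[0, 0, 0.0002], "finger_gap":0.04},
    {"d":[0, 0, 0.48], "finger_gap":0.04},
    {"d":[0, 0, 0.352], "finger_gap":0.04},
    {"finger_gap":0.04}
  ]
}}

```text
t: 14.88
position: [0.4882, 0.295, 0.0873]
tcp_rot: [0.682, 0.732, -0.001, -0.001]
force: [-0.6, 0.3, -2.0]
grip_width: 0.0536
grip_force: 85.6
```

```bash
python3 - <<'E'
from h import *
goal([.489,.2979,.0703],.07)
c=arm.calibration("wrist");im=arm.snapshot("wrist")
cv2.imwrite("pics/p1.png",im)
E
```

```text
t 14.88 tcp [0.4882 0.295  0.0873] w 0.0536 F [-0.6  0.3 -2. ]
rotvec [-0.0023  0.0008  0.0007] alt [-1.000e-03 -4.000e-03 -3.141e+00] j7 -0.999
delta tool(now) [0.0028 0.0011 0.017 ]  after rot [0.0028 0.001  0.017 ]
```

View pics/p1.png

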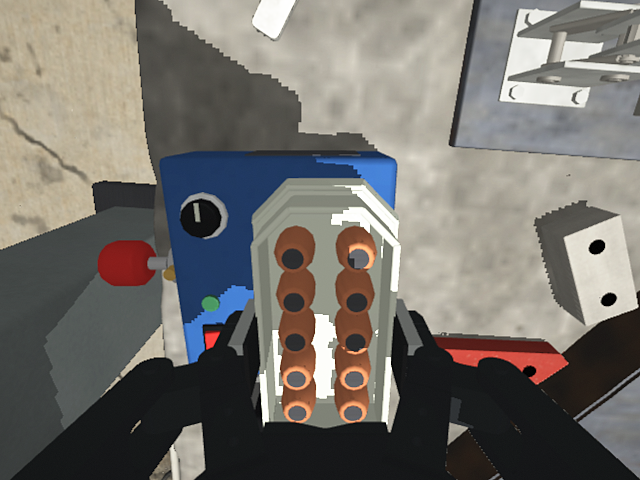

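The tray is held with its cut end toward +y, above the outlet, and the knob is home at (128,263). Lowering it now.

Scaled: 0.004 m is 0.064, 0.001 m is 0.016.

{"op": "pendant", "data": {
  "offsets": [
    {"d":[0.0384, 0.016, 0.048], "finger_gap":0.04},
    {"d":[0, 0, 0.064], "finger_gap":0.04},
    {"d":[0, 0, 0.064], "finger_gap":0.04},
    {"d":[0, 0, 0.048], "finger_gap":0.04},
    {"d":[0, 0, 0.032], "finger_gap":0.04},
    {"finger_gap":0.04}
  ]
}}

```text
t: 15.68
position: [0.4896, 0.2982, 0.0722]
tcp_rot: [0.682, 0.732, -0.0, -0.0]
force: [0.5, -0.9, -2.4]
grip_width: 0.0531
grip_force: 85.6
```

```bash
python3 -c "
from h import *
goal([.489,.2979,.0703],.07)"
```

```text
t 15.68 tcp [0.4896 0.2982 0.0722] w 0.0531 F [ 0.5 -0.9 -2.4]
rotvec [-0.0003  0.      0.0011] alt [-0.   -0.   -3.14] j7 -1.017
delta tool(now) [-0.0003 -0.0006  0.0019]  after rot [-0.0003 -0.0006  0.0019]
```

Scaled: 0.0015 m is 0.024, 0.001 m is 0.016.

{"op": "pendant", "data": {
  "offsets": [
    {"d":[0, 0, 0.024], "finger_gap":0.04},
    {"d":[0, 0, 0.016], "finger_gap":0.04},
    {"d":[0, 0, 0.016], "finger_gap":0.04},
    {"finger_gap":0.04}
  ]
}}

```text
t: 16.18
position: [0.4897, 0.2983, 0.0703]
tcp_rot: [0.682, 0.732, -0.0, 0.001]
force: [-9.6, -9.5, 30.1]
grip_width: 0.0533
grip_force: 89.7
```

```bash
python3 -c "
from h import *
goal([.489,.2979,.0703],.07)"
```

```text
t 16.18 tcp [0.4897 0.2983 0.0703] w 0.0533 F [-9.6 -9.5 30.1]
rotvec [0.0008 0.0009 0.001 ] alt [-1.000e-03  1.000e-03 -3.141e+00] j7 -1.02
delta tool(now) [-0.0003 -0.0007 -0.    ]  after rot [-0.0003 -0.0007 -0.    ]
```

Seated: the height is exactly as expected and there is firm contact. Releasing, then on to tray_c.

Scaled: -0.06 m is -0.96, -0.056 m is -0.896.

{"op": "pendant", "data": {
  "offsets": [
    {"d":[0, 0, -0.024], "finger_gap":0.065},
    {"finger_gap":0.085},
    {"finger_gap":0.085},
    {"d":[0, 0, -0.64], "finger_gap":0.085},
    {"d":[0, 0, -0.96], "finger_gap":0.085},
    {"d":[0, 0, -0.96], "finger_gap":0.085},
    {"d":[-0.896, 0.112, 0], "finger_gap":0.085},
    {"d":[-0.896, 0.112, 0], "finger_gap":0.085},
    {"d":[-0.896, 0.112, 0], "finger_gap":0.085},
    {"d":[-0.896, 0.112, 0], "finger_gap":0.085}
  ]
}}

```text
t: 17.42
position: [0.5336, 0.0749, 0.2303]
tcp_rot: [0.682, 0.732, 0.0, 0.0]
force: [0.7, -0.9, -0.2]
grip_width: 0.0851
grip_force: 0.0
```

{"op": "pendant", "data": {
  "offsets": [
    {"d":[-0.896, 0.112, 0], "finger_gap":0.085},
    {"d":[-0.896, 0.112, 0], "finger_gap":0.085},
    {"d":[-0.896, 0.112, 0], "finger_gap":0.085},
    {"d":[-0.896, 0.112, 0], "finger_gap":0.085},
    {"d":[-0.896, 0.112, 0], "finger_gap":0.085},
    {"r":[0, 0, 0.0159], "finger_gap":0.085},
    {"finger_gap":0.085}
  ],
  "lines": "1,2"
}}

```text
t: 18.3
position: [0.5882, -0.2, 0.23]
```

```bash
python3 look.py wc .5903 -.2507 -.0564; python3 -c "
from h import *
goal([.59,-.25,.1],-.0564)"
```

```text
off [228 175]
t 18.35 tcp [ 0.5882 -0.1994  0.2302] w 0.0852 F [0.5 0.1 0.2]
rotvec [-0.0001 -0.0002  0.0302] alt [ 0.    -0.    -3.111] j7 -0.065
delta tool(now) [-0.0506  0.0031  0.1302]  after rot [-0.0504  0.0046  0.1302]
```

View pics/wc.png

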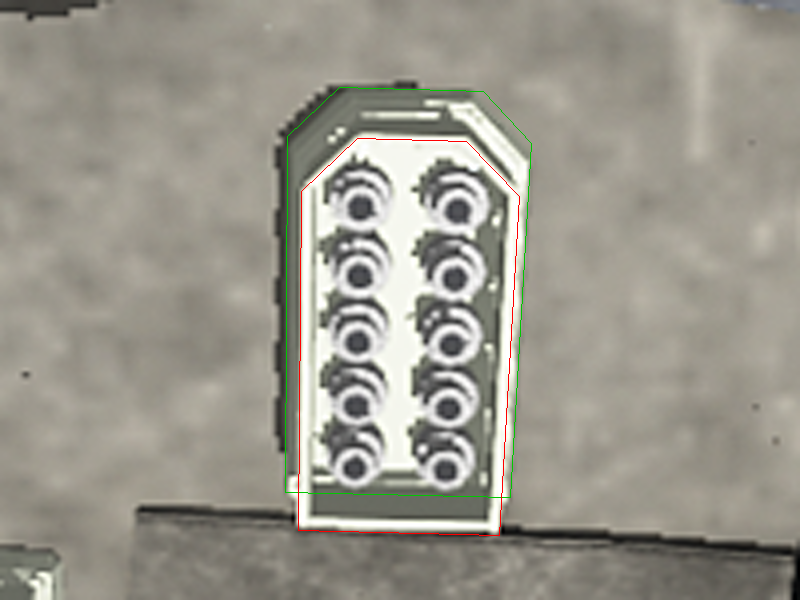

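The predicted outline matches tray_c's rim to within 1 mm, so I'll grasp it.

Scaled: 0.055 m is 0.88, 0.03 m is 0.48, 0.03 rad / 6.2832 = 0.0048.

{"op": "pendant", "data": {
  "offsets": [
    {"d":[-0.4096, 0.0384, 0.32], "r":[0, 0, 0.0048], "finger_gap":0.085},
    {"d":[-0.4096, 0.0384, 0.8], "finger_gap":0.085},
    {"d":[0, 0, 0.88], "finger_gap":0.085},
    {"d":[0, 0, 0.8], "finger_gap":0.085},
    {"d":[0, 0, 0.48], "finger_gap":0.085},
    {"d":[0, 0, 0.16], "finger_gap":0.085},
    {"finger_gap":0.085}
  ]
}}

```text
t: 19.23
position: [0.5908, -0.2514, 0.0153]
tcp_rot: [0.727, 0.686, -0.0, -0.0]
force: [1.2, 0.3, 1.0]
grip_width: 0.0851
grip_force: 0.0
```

```bash
python3 -c "
from h import *
goal([.5903,-.2507,.012],-.0564)"
```

```text
t 19.23 tcp [ 0.5908 -0.2514  0.0153] w 0.0851 F [1.2 0.3 1. ]
rotvec [-0.0003 -0.0002 -0.0019] alt [-0.    0.    3.14] j7 -0.153
delta tool(now) [ 0.0006 -0.0005  0.0033]  after rot [ 0.0006 -0.0005  0.0033]
```

Careful with the scale: shifts go in shares of 62.5 mm and turns go in shares of 2 pi rad. That gives: 0.003 m is 0.048, 0.0005 m is 0.008.

{"op": "pendant", "data": {
  "offsets": [
    {"d":[0.008, 0, 0.048], "finger_gap":0.085},
    {"finger_gap":0.04},
    {"finger_gap":0.04},
    {"finger_gap":0.04},
    {"finger_gap":0.04}
  ],
  "force": 80
}}

```text
t: 19.85
position: [0.5915, -0.2511, 0.0134]
tcp_rot: [0.728, 0.686, 0.0, 0.001]
force: [-0.7, 0.2, 8.6]
grip_width: 0.0535
grip_force: 83.4
```

```bash
python3 -c "
from h import *
goal([.5903,-.2507,.012],-.0564)"
```

```text
t 19.85 tcp [ 0.5915 -0.2511  0.0134] w 0.0535 F [-0.7  0.2  8.6]
rotvec [ 0.0015  0.0007 -0.0026] alt [ 1.000e-03 -2.000e-03  3.139e+00] j7 -0.157
delta tool(now) [ 0.0004 -0.0012  0.0014]  after rot [ 0.0004 -0.0012  0.0014]
```

Scaled: -0.06 m is -0.96, -0.05 m is -0.8, -0.124 rad / 6.2832 = -0.0197.

{"op": "pendant", "data": {
  "offsets": [
    {"d":[0, 0, -0.16], "finger_gap":0.04},
    {"d":[0, 0, -0.48], "finger_gap":0.04},
    {"d":[0, 0, -0.8], "finger_gap":0.04},
    {"d":[0, 0, -0.96], "finger_gap":0.04},
    {"d":[0, 0, -0.32], "r":[0, 0, -0.0197], "finger_gap":0.04},
    {"d":[0.8, -0.096, 0], "finger_gap":0.04},
    {"d":[0.8, -0.096, 0], "finger_gap":0.04},
    {"d":[0.8, -0.096, 0], "finger_gap":0.04},
    {"d":[0.8, -0.096, 0], "finger_gap":0.04},
    {"d":[0.8, -0.096, 0], "finger_gap":0.04}
  ]
}}

```text
t: 21.1
position: [0.544, -0.0019, 0.1829]
tcp_rot: [0.684, 0.73, -0.0, 0.0]
force: [1.5, 1.0, -2.1]
grip_width: 0.0531
grip_force: 84.9
```

{"op": "pendant", "data": {
  "offsets": [
    {"d":[0.8, -0.096, 0], "finger_gap":0.04},
    {"d":[0.8, -0.096, 0], "finger_gap":0.04},
    {"d":[0.8, -0.096, 0], "finger_gap":0.04},
    {"d":[0.8, -0.096, 0], "finger_gap":0.04},
    {"d":[0.8, -0.096, 0], "finger_gap":0.04},
    {"d":[0.32, 0, 0], "finger_gap":0.04},
    {"finger_gap":0.04}
  ]
}}

```text
t: 21.98
position: [0.4964, 0.2658, 0.1828]
tcp_rot: [0.683, 0.731, 0.0, -0.0]
force: [-0.1, -0.3, -2.6]
grip_width: 0.053
grip_force: 84.9
```

```bash
python3 -c "
from h import *
goal([.4892,.2979,.0984],.07)"
```

```text
t 21.98 tcp [0.4964 0.2658 0.1828] w 0.053 F [-0.1 -0.3 -2.6]
rotvec [ 0.0001 -0.0005 -0.0021] alt [-1.00e-03 -0.00e+00  3.14e+00] j7 -0.856
delta tool(now) [ 0.0325 -0.005   0.0844]  after rot [ 0.0325 -0.0049  0.0844]
```

Scaled: 0.0321 m is 0.5136, 0.03 m is 0.48, -0.002 rad / 6.2832 = -0.0003.

{"op": "pendant", "data": {
  "offsets": [
    {"d":[0.5136, -0.08, 0.16], "r":[0, 0, -0.0003], "finger_gap":0.04},
    {"d":[0, 0, 0.48], "finger_gap":0.04},
    {"d":[0, 0, 0.4], "finger_gap":0.04},
    {"finger_gap":0.04},
    {"finger_gap":0.04}
  ]
}}

```text
t: 22.6
position: [0.4906, 0.2956, 0.1184]
tcp_rot: [0.683, 0.73, 0.0, 0.0]
force: [-0.8, 0.6, -2.5]
grip_width: 0.0535
grip_force: 84.7
```

```bash
python3 look.py p2 .4892 .2979 .07 .059;python3 -c "
from h import *
goal([.4892,.2979,.0984],.07)"
```

```text
off [223 186]
t 22.65 tcp [0.4907 0.2957 0.1186] w 0.0533 F [ 0.2  0.9 -2.2]
rotvec [ 0.0013 -0.0005 -0.0036] alt [-1.000e-03 -2.000e-03  3.138e+00] j7 -0.971
delta tool(now) [ 0.0022 -0.0014  0.0202]  after rot [ 0.0023 -0.0014  0.0202]
```

View pics/p2_raw.png

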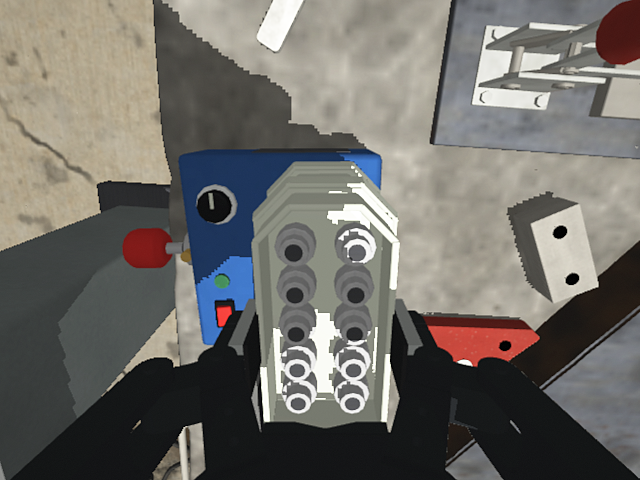

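Tray_c is held squarely with its cut end toward +y. Lowering it onto tray_a.

Scaled: 0.005 m is 0.08, 0.004 m is 0.064, -0.0036 rad / 6.2832 = -0.0006.

{"op": "pendant", "data": {
  "offsets": [
    {"d":[0.0288, -0.0224, 0.064], "r":[0, 0, -0.0006], "finger_gap":0.04},
    {"d":[0, 0, 0.08], "finger_gap":0.04},
    {"d":[0, 0, 0.064], "finger_gap":0.04},
    {"d":[0, 0, 0.048], "finger_gap":0.04},
    {"d":[0, 0, 0.032], "finger_gap":0.04},
    {"finger_gap":0.04}
  ]
}}

```text
t: 23.4
position: [0.4885, 0.2975, 0.0992]
tcp_rot: [0.682, 0.732, -0.0, -0.0]
force: [-0.6, -0.1, -1.3]
grip_width: 0.0529
grip_force: 84.8
```

```bash
python3 -c "
from h import *
goal([.4892,.2979,.0984],.07)"
```

```text
t 23.4 tcp [0.4885 0.2975 0.0992] w 0.0529 F [-0.6 -0.1 -1.3]
rotvec [-0.0003 -0.      0.0006] alt [ 0.    -0.    -3.141] j7 -0.99
delta tool(now) [0.0003 0.0007 0.0008]  after rot [0.0003 0.0007 0.0008]
```

Scaled: 0.001 m is 0.016, 0.0005 m is 0.008.

{"op": "pendant", "data": {
  "offsets": [
    {"d":[0, 0, 0.016], "finger_gap":0.04},
    {"d":[0, 0, 0.016], "finger_gap":0.04},
    {"d":[0, 0, 0.008], "finger_gap":0.04},
    {"finger_gap":0.04}
  ]
}}

```text
t: 23.9
position: [0.4887, 0.2976, 0.0982]
tcp_rot: [0.682, 0.732, 0.0, 0.001]
force: [-8.6, -8.0, 24.9]
grip_width: 0.0535
grip_force: 88.3
```

Scaled: -0.06 m is -0.96, -0.0078 m is -0.1248.

{"op": "pendant", "data": {
  "offsets": [
    {"d":[0, 0, -0.024], "finger_gap":0.065},
    {"finger_gap":0.085},
    {"finger_gap":0.085},
    {"d":[0, 0, -0.64], "finger_gap":0.085},
    {"d":[0, 0, -0.96], "finger_gap":0.085},
    {"d":[0, 0, -0.64], "finger_gap":0.085},
    {"d":[-0.896, -0.1248, 0], "finger_gap":0.085},
    {"d":[-0.896, -0.1248, 0], "finger_gap":0.085},
    {"d":[-0.896, -0.1248, 0], "finger_gap":0.085},
    {"d":[-0.896, -0.1248, 0], "finger_gap":0.085}
  ],
  "lines": "1,2"
}}

```text
t: 25.15
position: [0.4729, 0.0701, 0.2383]
```

{"op": "pendant", "data": {
  "offsets": [
    {"d":[-0.896, -0.1248, 0], "finger_gap":0.085},
    {"d":[-0.896, -0.1248, 0], "finger_gap":0.085},
    {"d":[-0.896, -0.1248, 0], "finger_gap":0.085},
    {"d":[-0.896, -0.1248, 0], "finger_gap":0.085},
    {"d":[-0.896, -0.1248, 0], "finger_gap":0.085},
    {"d":[-0.896, -0.1248, 0], "finger_gap":0.085},
    {"d":[-0.8, -0.128, 0], "r":[0, 0, 0.0207], "finger_gap":0.085},
    {"finger_gap":0.085}
  ]
}}

```text
t: 26.15
position: [0.4446, -0.3206, 0.2376]
tcp_rot: [0.73, 0.683, -0.0, -0.0]
force: [-0.3, 1.3, -0.1]
grip_width: 0.0847
grip_force: 0.0
```

```bash
python3 look.py wd .4466 -.386 3.0821; python3 -c "
from h import *
goal([.4466,-.386,.1],3.0821)"
```

```text
off [230 184]
t 26.2 tcp [ 0.4453 -0.3181  0.2378] w 0.0851 F [-0.1  0.8  0.3]
rotvec [-0.0004 -0.0008 -0.0023] alt [-1.000e-03  1.000e-03  3.139e+00] j7 0.27
delta tool(now) [-0.0678  0.0055  0.1377]  after rot [-0.0677  0.0053  0.1378]
```

View pics/wd.png

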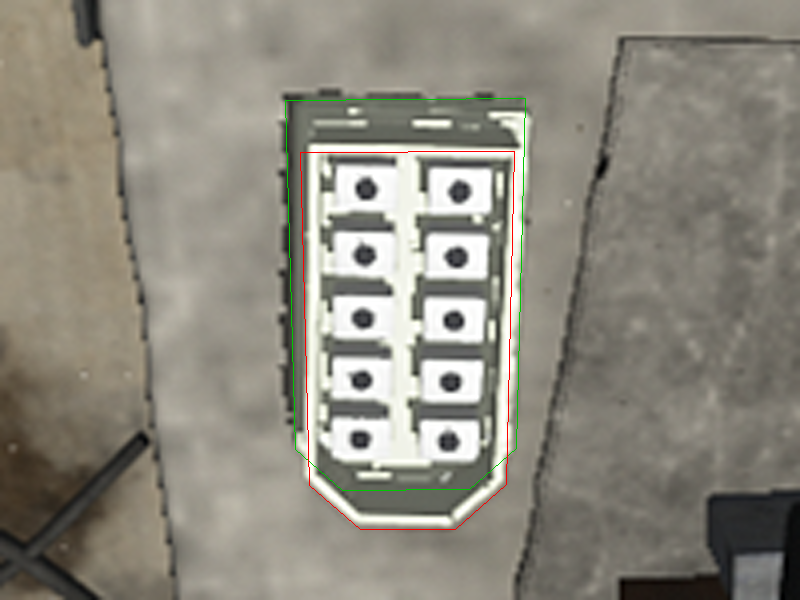

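```bash
python3 ft.py wd 230 184 3.08 .034 '[[307,146],[312,482],[362,525],[454,525],[506,482],[520,147]]'
```

```text
[ 0.4477 -0.3849  3.0694] [[0.2, 0.1], [0.5, 0.4], [0.4, 0.1], [0.6, 0.2], [0.4, 0.1], [0.1, 0.1]]
t 26.2 tcp [ 0.4453 -0.3181  0.2378] w 0.0851 F [-0.1  0.8  0.3]
rotvec [-0.0004 -0.0008  0.0104] alt [ 1.000e-03 -1.000e-03 -3.131e+00] j7 0.27
delta tool(now) [-0.0666  0.0065  0.1377]  after rot [-0.0664  0.0071  0.1378]
```

Tray_d is refined to (0.4477, −0.3849, 3.069), with its rim at pixels (307–520, 146–525).

Scaled: 0.058 m is 0.928, 0.055 m is 0.88, 0.0104 rad / 6.2832 = 0.0017.

{"op": "pendant", "data": {
  "offsets": [
    {"d":[-0.5312, 0.056, 0.32], "r":[0, 0, 0.0017], "finger_gap":0.085},
    {"d":[-0.5312, 0.0576, 0.8], "finger_gap":0.085},
    {"d":[0, 0, 0.928], "finger_gap":0.085},
    {"d":[0, 0, 0.88], "finger_gap":0.085},
    {"d":[0, 0, 0.48], "finger_gap":0.085},
    {"d":[0, 0, 0.16], "finger_gap":0.085},
    {"finger_gap":0.085}
  ],
  "lines": "1,2"
}}

```text
t: 27.08
position: [0.4492, -0.3832, 0.0158]
```

```bash
python3 -c "
from h import *
goal([.4477,-.3849,.0125],3.0694)"
```

```text
t 27.07 tcp [ 0.4492 -0.3832  0.0158] w 0.0849 F [0.7 0.1 0.8]
rotvec [ 0.0003 -0.0003  0.0035] alt [ 0.000e+00  1.000e-03 -3.138e+00] j7 0.165
delta tool(now) [-0.0018 -0.0013  0.0033]  after rot [-0.0018 -0.0013  0.0033]
```

Scaled: 0.003 m is 0.048, -0.0018 m is -0.0288, 0.0035 rad / 6.2832 = 0.0006.

{"op": "pendant", "data": {
  "offsets": [
    {"d":[-0.0288, -0.016, 0.048], "r":[0, 0, 0.0006], "finger_gap":0.085},
    {"finger_gap":0.04},
    {"finger_gap":0.04},
    {"finger_gap":0.04},
    {"finger_gap":0.04}
  ],
  "force": 80
}}

```text
t: 27.7
position: [0.4478, -0.3858, 0.0134]
tcp_rot: [0.733, 0.681, -0.0, 0.001]
force: [-3.1, 1.7, 13.8]
grip_width: 0.0532
grip_force: 81.9
```

```bash
python3 -c "
from h import *
goal([.4477,-.3849,.0125],3.0694)"
```

```text
t 27.7 tcp [ 0.4478 -0.3858  0.0134] w 0.0532 F [-3.1  1.7 13.8]
rotvec [ 0.0007  0.001  -0.0011] alt [ 2.00e-03 -1.00e-03  3.14e+00] j7 0.163
delta tool(now) [ 0.0009 -0.0002  0.0009]  after rot [ 0.0009 -0.0002  0.0009]
```

Scaled: -0.06 m is -0.96, 0.056 m is 0.896.

{"op": "pendant", "data": {
  "offsets": [
    {"d":[0, 0, -0.16], "finger_gap":0.04},
    {"d":[0, 0, -0.48], "finger_gap":0.04},
    {"d":[0, 0, -0.8], "finger_gap":0.04},
    {"d":[0, 0, -0.96], "finger_gap":0.04},
    {"d":[0, 0, -0.8], "finger_gap":0.04},
    {"d":[0.896, -0.016, 0], "finger_gap":0.04},
    {"d":[0.896, -0.016, 0], "finger_gap":0.04},
    {"d":[0.896, -0.016, 0], "finger_gap":0.04},
    {"d":[0.896, -0.016, 0], "finger_gap":0.04},
    {"d":[0.896, -0.016, 0], "finger_gap":0.04}
  ]
}}

```text
t: 28.95
position: [0.4626, -0.104, 0.2128]
tcp_rot: [0.733, 0.681, -0.0, 0.0]
force: [1.8, 0.8, -2.3]
grip_width: 0.0534
grip_force: 85.1
```

{"op": "pendant", "data": {
  "offsets": [
    {"d":[0.896, -0.016, 0], "finger_gap":0.04},
    {"d":[0.896, -0.016, 0], "finger_gap":0.04},
    {"d":[0.896, -0.016, 0], "finger_gap":0.04},
    {"d":[0.896, -0.016, 0], "finger_gap":0.04},
    {"d":[0.896, -0.016, 0], "finger_gap":0.04},
    {"r":[0, 0, -0.0286], "finger_gap":0.04},
    {"r":[0, 0, -0.0286], "finger_gap":0.04},
    {"r":[0, 0, -0.0286], "finger_gap":0.04},
    {"r":[0, 0, -0.0286], "finger_gap":0.04},
    {"r":[0, 0, -0.0286], "finger_gap":0.04}
  ]
}}

```text
t: 30.2
position: [0.4783, 0.1737, 0.2127]
tcp_rot: [0.361, 0.933, -0.0, 0.0]
force: [0.8, 0.2, -2.8]
grip_width: 0.0535
grip_force: 85.1
```

{"op": "pendant", "data": {
  "offsets": [
    {"r":[0, 0, -0.0286], "finger_gap":0.04},
    {"r":[0, 0, -0.0286], "finger_gap":0.04},
    {"r":[0, 0, -0.0286], "finger_gap":0.04},
    {"r":[0, 0, -0.0286], "finger_gap":0.04},
    {"r":[0, 0, -0.0286], "finger_gap":0.04},
    {"r":[0, 0, -0.0286], "finger_gap":0.04},
    {"r":[0, 0, -0.0286], "finger_gap":0.04},
    {"r":[0, 0, -0.0286], "finger_gap":0.04},
    {"r":[0, 0, -0.0286], "finger_gap":0.04},
    {"r":[0, 0, -0.0286], "finger_gap":0.04}
  ]
}}

```text
t: 31.45
position: [0.4783, 0.1736, 0.2126]
tcp_rot: [-0.506, 0.862, -0.0, -0.0]
force: [-0.3, 1.4, -2.2]
grip_width: 0.0534
grip_force: 85.1
```

```bash
python3 -c "
from h import *
goal([.4890,.2978,.1244],.07)"
```

```text
t 31.45 tcp [0.4783 0.1736 0.2126] w 0.0534 F [-0.3  1.4 -2.2]
rotvec [-3.000e-04 -6.000e-04 -5.789e-01] alt [-1.000e-03  0.000e+00  2.563e+00] j7 1.739
delta tool(now) [-0.1137  0.0512  0.0881]  after rot [-0.1231 -0.0193  0.0882]
```

Scaled: -0.044 m is -0.704, -0.04 m is -0.64, -0.18 rad / 6.2832 = -0.0286.

{"op": "pendant", "data": {
  "offsets": [
    {"r":[0, 0, -0.0286], "finger_gap":0.04},
    {"r":[0, 0, -0.0286], "finger_gap":0.04},
    {"r":[0, 0, -0.0286], "finger_gap":0.04},
    {"r":[0, 0, -0.0062], "finger_gap":0.04},
    {"d":[-0.64, -0.104, 0], "finger_gap":0.04},
    {"d":[-0.704, -0.104, 0], "finger_gap":0.04},
    {"d":[-0.64, -0.1008, 0.16], "finger_gap":0.04},
    {"d":[0, 0, 0.56], "finger_gap":0.04},
    {"d":[0, 0, 0.32], "finger_gap":0.04},
    {"finger_gap":0.04}
  ]
}}

```text
t: 32.7
position: [0.4895, 0.2979, 0.1466]
tcp_rot: [0.729, -0.684, -0.0, 0.001]
force: [0.1, -0.5, -2.0]
grip_width: 0.0534
grip_force: 84.8
```

```bash
python3 look.py p3 .4892 .2979 .07 .085;python3 -c "
from h import *
goal([.4890,.2978,.1244],.07)"
```

```text
off [224 186]
t 32.75 tcp [0.4899 0.2983 0.1477] w 0.0531 F [-0.6  0.7 -2.5]
rotvec [ 0.0004 -0.0002 -0.0065] alt [-0.000e+00 -1.000e-03  3.135e+00] j7 2.056
delta tool(now) [0.0004 0.001  0.0233]  after rot [0.0004 0.001  0.0233]
```

View pics/p3_raw.png

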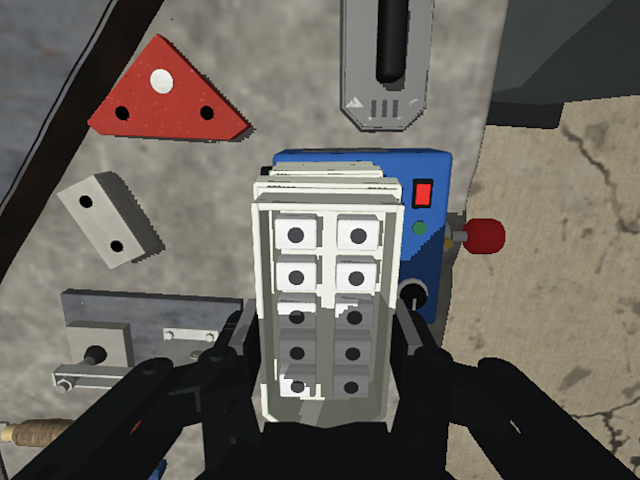

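Tray_d's square end faces the camera on the −y side, so its cut end is at +y, matching the stack. The lid lies clear at (385,60). Lowering.

Scaled: 0.006 m is 0.096, 0.001 m is 0.016, -0.0065 rad / 6.2832 = -0.001.

{"op": "pendant", "data": {
  "offsets": [
    {"d":[-0.008, 0.016, 0.096], "r":[0, 0, -0.001], "finger_gap":0.04},
    {"d":[0, 0, 0.096], "finger_gap":0.04},
    {"d":[0, 0, 0.064], "finger_gap":0.04},
    {"d":[0, 0, 0.048], "finger_gap":0.04},
    {"d":[0, 0, 0.032], "finger_gap":0.04},
    {"finger_gap":0.04}
  ]
}}

```text
t: 33.5
position: [0.4888, 0.2992, 0.1262]
tcp_rot: [0.732, -0.682, -0.0, 0.0]
force: [-0.8, 0.5, -2.4]
grip_width: 0.0535
grip_force: 84.9
```

```bash
python3 -c "
from h import *
goal([.4890,.2978,.1244],.07)"
```

```text
t 33.5 tcp [0.4888 0.2992 0.1262] w 0.0535 F [-0.8  0.5 -2.4]
rotvec [0.0002 0.0001 0.0007] alt [-0.     0.    -3.141] j7 2.04
delta tool(now) [ 0.0014 -0.0001  0.0018]  after rot [ 0.0014 -0.0001  0.0018]
```

Scaled: 0.001 m is 0.016, 0.0005 m is 0.008.

{"op": "pendant", "data": {
  "offsets": [
    {"d":[0.0048, 0, 0.016], "finger_gap":0.04},
    {"d":[0, 0, 0.016], "finger_gap":0.04},
    {"d":[0, 0, 0.016], "finger_gap":0.04},
    {"d":[0, 0, 0.008], "finger_gap":0.04},
    {"finger_gap":0.04}
  ]
}}

```text
t: 34.12
position: [0.4889, 0.299, 0.1242]
tcp_rot: [0.732, -0.682, 0.001, -0.0]
force: [-7.1, -9.5, 25.5]
grip_width: 0.0535
grip_force: 88.5
```

Scaled: -0.05 m is -0.8, 0.045 m is 0.72.

{"op": "pendant", "data": {
  "offsets": [
    {"d":[0, 0, -0.024], "finger_gap":0.065},
    {"finger_gap":0.085},
    {"finger_gap":0.085},
    {"d":[0, 0, -0.64], "finger_gap":0.085},
    {"d":[0, 0, -0.8], "finger_gap":0.085},
    {"d":[0.72, 0.1872, 0], "finger_gap":0.06},
    {"d":[0.72, 0.1872, 0], "finger_gap":0.05},
    {"d":[0.72, 0.1872, 0], "finger_gap":0.05},
    {"d":[0.72, 0.1872, 0], "finger_gap":0.05},
    {"finger_gap":0.05}
  ]
}}

```text
t: 35.38
position: [0.4548, 0.1124, 0.214]
tcp_rot: [0.73, -0.684, 0.001, 0.001]
force: [0.3, 0.9, -0.0]
grip_width: 0.0502
grip_force: 0.0
```

```bash
python3 - <<'E'
from h import *
c=arm.calibration("wrist");im=arm.snapshot("wrist");t=arm.snapshot("top")
a=.07;b=np.array([.4549,.1537]);o=(b[0]-.004*np.sin(a),b[1]+.004*np.cos(a),0,a)
outl(im,c,o,SK,0,(0,255,0));bx=np.array([[.008,.027],[.008,-.035],[-.008,-.035],[-.008,.027]]);outl(im,c,o,bx,.042,(0,0,255))
bx=np.concatenate([im[60:460,120:520],t[100:400:,150:550][:,:]],0) if 0 else None
A=cv2.resize(im[100:400,170:470],(400,400));B=cv2.resize(t[150:350,140:540],(800,400))[:,::1]
cv2.imwrite("pics/lid.png",np.hstack([A,cv2.resize(B,(400,400*1//2*1)).copy() if 0 else B[:,400:]]) if 0 else im)
cv2.imwrite("pics/top2.png",t)
goal([b[0],b[1],.0188],a)
E
```

```text
t 35.48 tcp [0.455  0.1158 0.2144] w 0.05 F [0.2 0.3 0.6]
rotvec [-0.0004 -0.0002 -0.0005] alt [-0.000e+00  1.000e-03  3.141e+00] j7 2.508
delta tool(now) [-0.0379 -0.0025  0.1956]  after rot [-0.0378 -0.0026  0.1956]
```

View pics/lid.png

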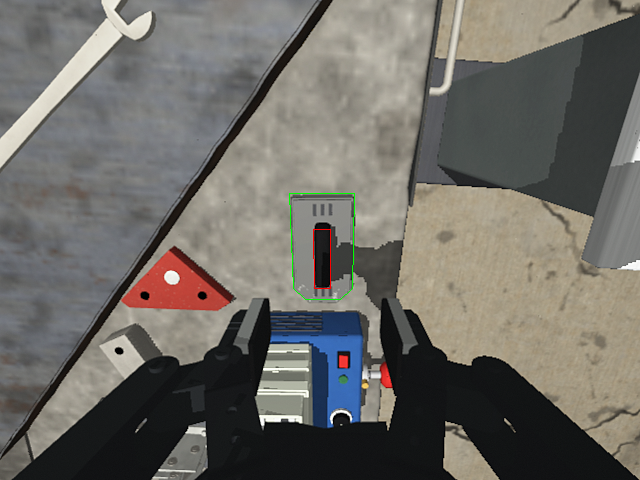

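View pics/top2.png

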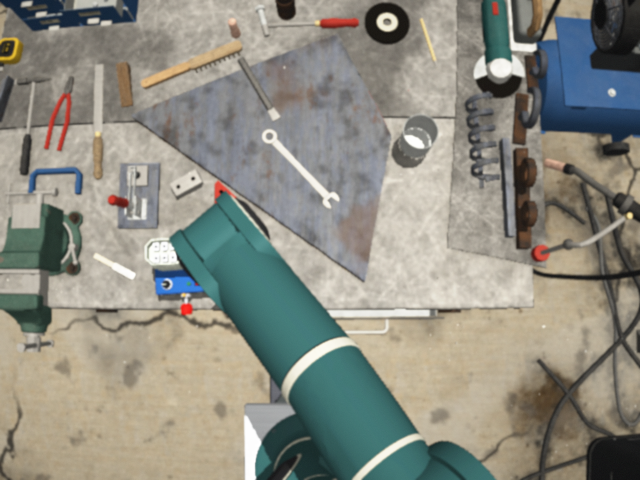

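The lid lies where I left it, with its bar at (323,258) matching the prediction and its cut end toward the dryer. The bench has no other trays. Now to fetch the lid.

Scaled: 0.05 m is 0.8, 0.04 m is 0.64.

{"op": "pendant", "data": {
  "offsets": [
    {"d":[-0.304, -0.0208, 0.48], "finger_gap":0.05},
    {"d":[-0.3024, -0.0208, 0.8], "finger_gap":0.05},
    {"d":[0, 0, 0.8], "finger_gap":0.05},
    {"d":[0, 0, 0.64], "finger_gap":0.05},
    {"d":[0, 0, 0.32], "finger_gap":0.05},
    {"d":[0, 0, 0.08], "finger_gap":0.05},
    {"finger_gap":0.005},
    {"finger_gap":0.005},
    {"finger_gap":0.005},
    {"finger_gap":0.005}
  ],
  "force": 60
}}

```text
t: 36.72
position: [0.4554, 0.1545, 0.0202]
tcp_rot: [0.732, -0.682, 0.0, -0.001]
force: [-0.6, 1.8, 7.8]
grip_width: 0.015
grip_force: 59.0
```

```bash
python3 -c "
from h import *
goal([.4549,.1537,.0188],.07)"
```

```text
t 36.73 tcp [0.4554 0.1545 0.0202] w 0.015 F [-0.6  1.8  7.8]
rotvec [-0.0017  0.0006  0.0006] alt [-1.000e-03 -3.000e-03 -3.141e+00] j7 2.135
delta tool(now) [0.0007 0.0005 0.0014]  after rot [0.0007 0.0005 0.0014]
```

Scaled: -0.06 m is -0.96, -0.046 m is -0.736.

{"op": "pendant", "data": {
  "offsets": [
    {"d":[0, 0, -0.16], "finger_gap":0.005},
    {"d":[0, 0, -0.64], "finger_gap":0.005},
    {"d":[0, 0, -0.96], "finger_gap":0.005},
    {"d":[0, 0, -0.96], "finger_gap":0.005},
    {"d":[0, 0, -0.48], "finger_gap":0.005},
    {"d":[-0.736, -0.2304, 0], "finger_gap":0.005},
    {"d":[-0.736, -0.2304, 0], "finger_gap":0.005},
    {"d":[-0.7328, -0.2304, 0], "finger_gap":0.005},
    {"d":[0, 0, 0.32], "finger_gap":0.005},
    {"finger_gap":0.005}
  ]
}}

```text
t: 37.98
position: [0.4873, 0.2938, 0.1984]
tcp_rot: [0.732, -0.681, -0.0, 0.001]
force: [-0.9, -0.6, -1.2]
grip_width: 0.0146
grip_force: 59.0
```

```bash
python3 -c "
from h import *
goal([.4889,.2949,.1572],.07)"
```

```text
t 37.98 tcp [0.4873 0.2938 0.1984] w 0.0146 F [-0.9 -0.6 -1.2]
rotvec [ 0.0022 -0.0011  0.0013] alt [ 2.00e-03  4.00e-03 -3.14e+00] j7 2.163
delta tool(now) [-0.001  -0.0018  0.0412]  after rot [-0.001  -0.0017  0.0412]
```

Scaled: 0.015 m is 0.24, 0.012 m is 0.192, 0.001 rad / 6.2832 = 0.0002.

{"op": "pendant", "data": {
  "offsets": [
    {"d":[-0.016, -0.0256, 0.24], "r":[0, 0, 0.0002], "finger_gap":0.005},
    {"d":[0, 0, 0.192], "finger_gap":0.005},
    {"d":[0, 0, 0.064], "finger_gap":0.005},
    {"d":[0, 0, 0.064], "finger_gap":0.005},
    {"d":[0, 0, 0.048], "finger_gap":0.005},
    {"d":[0, 0, 0.032], "finger_gap":0.005},
    {"finger_gap":0.005}
  ]
}}

```text
t: 38.85
position: [0.4896, 0.2957, 0.1593]
tcp_rot: [0.731, -0.682, -0.0, -0.0]
force: [0.7, 0.1, -1.0]
grip_width: 0.0148
grip_force: 59.0
```

```bash
python3 -c "
from h import *
goal([.4889,.2949,.1572],.07)"
```

```text
t 38.85 tcp [0.4896 0.2957 0.1593] w 0.0148 F [ 0.7  0.1 -1. ]
rotvec [ 0.      0.0001 -0.0004] alt [ 0.    -0.     3.141] j7 2.126
delta tool(now) [0.0007 0.0008 0.0021]  after rot [0.0007 0.0008 0.0021]
```

Scaled: 0.0012 m is 0.0192, 0.001 m is 0.016.

{"op": "pendant", "data": {
  "offsets": [
    {"d":[0, 0.0064, 0.0192], "finger_gap":0.005},
    {"d":[0, 0, 0.016], "finger_gap":0.005},
    {"d":[0, 0, 0.016], "finger_gap":0.005},
    {"d":[0, 0, 0.008], "finger_gap":0.005},
    {"finger_gap":0.005}
  ]
}}

```text
t: 39.48
position: [0.4894, 0.2958, 0.157]
tcp_rot: [0.731, -0.682, 0.001, -0.0]
force: [-6.2, -7.8, 23.8]
grip_width: 0.0148
grip_force: 62.6
```

Lid seated at the expected height. I'll release, rise, and rotate so the camera is on the robot side, then take the knob.

Scaled: -0.06 m is -0.96, -0.04 m is -0.64, 0.18 rad / 6.2832 = 0.0286.

{"op": "pendant", "data": {
  "offsets": [
    {"d":[0, 0, -0.016], "finger_gap":0.03},
    {"finger_gap":0.05},
    {"finger_gap":0.05},
    {"d":[0, 0, -0.64], "finger_gap":0.05},
    {"d":[0, 0, -0.96], "finger_gap":0.05},
    {"d":[0, 0, -0.32], "r":[0, 0, 0.0286], "finger_gap":0.06},
    {"r":[0, 0, 0.0286], "finger_gap":0.06},
    {"r":[0, 0, 0.0286], "finger_gap":0.06},
    {"r":[0, 0, 0.0286], "finger_gap":0.06},
    {"r":[0, 0, 0.0286], "finger_gap":0.06}
  ]
}}

```text
t: 40.72
position: [0.4892, 0.2956, 0.2765]
tcp_rot: [-0.359, 0.933, 0.0, -0.0]
force: [-0.3, 0.5, -0.3]
grip_width: 0.0599
grip_force: 0.0
```

{"op": "pendant", "data": {
  "offsets": [
    {"r":[0, 0, 0.0286], "finger_gap":0.06},
    {"r":[0, 0, 0.0286], "finger_gap":0.06},
    {"r":[0, 0, 0.0286], "finger_gap":0.06},
    {"r":[0, 0, 0.0207], "finger_gap":0.06},
    {"d":[0.96, 0, 0], "finger_gap":0.06},
    {"d":[0.96, 0, 0], "finger_gap":0.06},
    {"finger_gap":0.06}
  ]
}}

```text
t: 41.6
position: [0.3665, 0.2872, 0.2769]
tcp_rot: [-0.037, 0.999, -0.001, 0.001]
force: [0.4, -0.3, 0.3]
grip_width: 0.06
grip_force: 0.0
```

```bash
python3 - <<'E'
from h import *
cv2.imwrite("pics/w9.png",arm.snapshot("wrist"));cv2.imwrite("pics/s9.png",arm.snapshot("scene")[250:370,180:340].repeat(5,0).repeat(5,1))
goal([.367,.2885,.016],1.643)
E
```

```text
t 41.7 tcp [0.3698 0.287  0.277 ] w 0.0601 F [ 0.  -0.1  0.8]
rotvec [-0.0003  0.0013 -0.0018] alt [2.00e-03 0.00e+00 3.14e+00] j7 0.796
delta tool(now) [0.003  0.0017 0.261 ]  after rot [0.0027 0.0017 0.261 ]
```

View pics/s9.png

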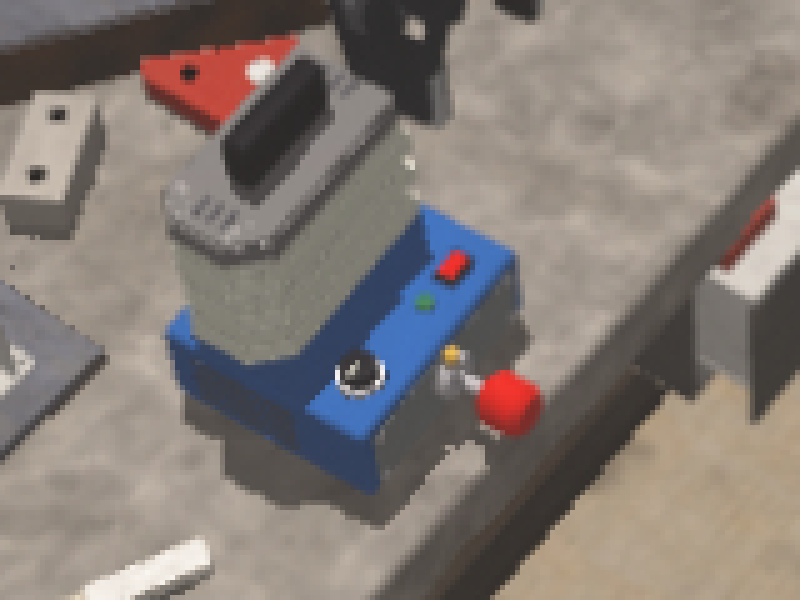

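The stack is aligned and closed: lid at (290,150), cut ends together and no gaps. The knob is home at (508,402). Going down onto it.

Scaled: 0.06 m is 0.96, 0.05 m is 0.8.

{"op": "pendant", "data": {
  "offsets": [
    {"d":[0.064, 0.0272, 0.8], "finger_gap":0.06},
    {"d":[0, 0, 0.96], "finger_gap":0.06},
    {"d":[0, 0, 0.96], "finger_gap":0.06},
    {"d":[0, 0, 0.8], "finger_gap":0.06},
    {"d":[0, 0, 0.48], "finger_gap":0.06},
    {"d":[0, 0, 0.16], "finger_gap":0.06},
    {"finger_gap":0.06}
  ]
}}

```text
t: 42.58
position: [0.3657, 0.2889, 0.0165]
tcp_rot: [-0.035, 0.999, 0.0, -0.0]
force: [-0.1, -0.8, 0.5]
grip_width: 0.0601
grip_force: 0.0
```

```bash
python3 -c "
from h import *
goal([.367,.2885,.016],1.643)"
```

```text
t 42.58 tcp [0.3657 0.2889 0.0165] w 0.0601 F [-0.1 -0.8  0.5]
rotvec [ 0.0001 -0.0007 -0.0019] alt [-1.00e-03 -0.00e+00  3.14e+00] j7 0.393
delta tool(now) [-0.0013 -0.0005  0.0005]  after rot [-0.0013 -0.0005  0.0005]
```

{"op": "pendant", "data": {
  "offsets": [
    {"finger_gap":0.02},
    {"finger_gap":0.02},
    {"finger_gap":0.02},
    {"finger_gap":0.02}
  ],
  "force": 40
}}

```text
t: 43.08
position: [0.3662, 0.2888, 0.0176]
tcp_rot: [-0.035, 0.999, 0.0, 0.001]
force: [-1.5, -1.3, 10.1]
grip_width: 0.0261
grip_force: 38.6
```

{"op": "pendant", "data": {
  "offsets": [
    {"d":[0.064, 0, 0], "finger_gap":0.02},
    {"d":[0.08, 0, 0], "finger_gap":0.02},
    {"d":[0.08, 0, 0], "finger_gap":0.02},
    {"d":[0.064, 0, 0], "finger_gap":0.02},
    {"finger_gap":0.02},
    {"finger_gap":0.02}
  ]
}}

```text
t: 43.82
position: [0.3482, 0.2876, 0.0176]
tcp_rot: [-0.035, 0.999, 0.0, 0.001]
force: [-2.0, -1.9, 11.3]
grip_width: 0.0262
grip_force: 40.4
```

Moved 18.0 mm. Releasing and backing off, then a check.

Scaled: -0.06 m is -0.96, -0.04 m is -0.64.

{"op": "pendant", "data": {
  "offsets": [
    {"finger_gap":0.04},
    {"finger_gap":0.06},
    {"finger_gap":0.06},
    {"d":[0, 0, -0.64], "finger_gap":0.06},
    {"d":[0, 0, -0.96], "finger_gap":0.06},
    {"d":[0, 0, -0.96], "finger_gap":0.06},
    {"d":[0, 0, -0.96], "finger_gap":0.06},
    {"d":[0, 0, -0.48], "finger_gap":0.06},
    {"finger_gap":0.06}
  ]
}}

```text
t: 44.95
position: [0.3482, 0.2877, 0.2684]
tcp_rot: [-0.035, 0.999, 0.0, 0.002]
force: [0.0, -0.0, -1.4]
grip_width: 0.0599
grip_force: 0.0
```

```bash
python3 - <<'E'
from h import *
c=arm.calibration("scene");im=arm.snapshot("scene")
a=.07;oc=(.4650,.2962,0,a)
S=5;q=np.array([180,250]);b=cv2.resize(im[250:370,180:340],None,fx=S,fy=S,interpolation=cv2.INTER_CUBIC)
for d in(0,.018,.036):
    p=(w2p(c,local(oc,[[-.060-.036-d,0,.032]]))[0]-q+.4)*S;cv2.circle(b,tuple(np.int32(p)),4,(255,255,0),-1)
cv2.imwrite("pics/end.png",b)
E
```

```text
(no output)
```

View pics/end.png

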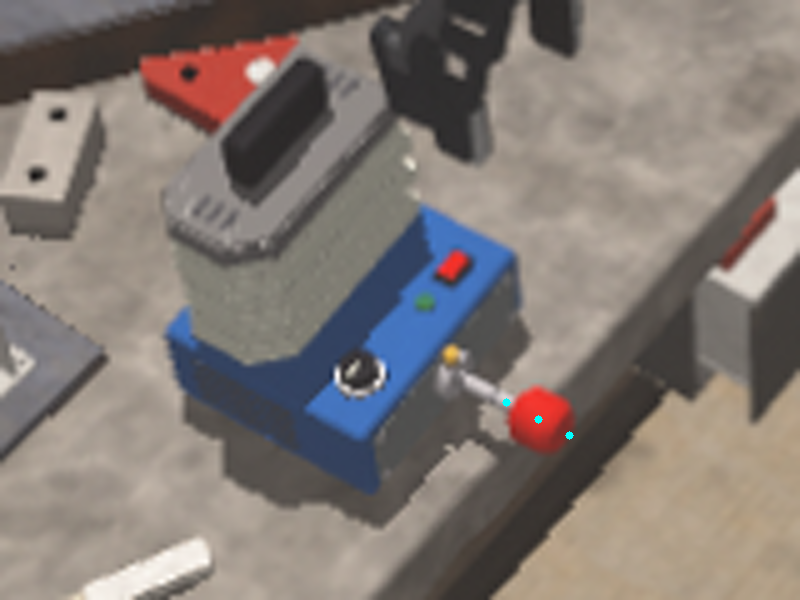

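The knob at (541,420) sits on the projected middle-click mark, and the stack and lid are undisturbed.

```bash
python3 -c "
from plant import arm
print(arm.hand_in())"
```

```text
the job is handed in; nothing more can be done
None
```

Job handed in at about 45 s of robot time: damper pushed home first, all three trays present (a, c and d; tray_b was absent) stacked and seated under the lid, then the damper pulled to its middle click and released; the hand-in gave no verdict.

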